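# Turn the washed tray lids and clamp the stack

## Task

The washed tray lids on the drying mat must go to the steriliser hollow side down, stacked in the transport clamp. Wind the clamp open, send every lid that lies hollow side up over the lip of the turn-over ramp so that it tumbles onto its other face (one at a time; do not turn it over by hand; a lid already hollow side down goes straight in), and stack all the lids squarely one on another on the clamp's bed. Then wind the crank until the jaw has the whole stack firmly against the fixed jaw with its sprung pad pressed in, let go, and leave the other things on the desk alone.

Things in the scene. Friction and masses are not known exactly. Their poses are not given: they have to be found in the camera images.
- lid_a: stamped steel tray lid, 84 x 60 x 14 mm, 70 g: perforated panel 2.5 mm thick with a 14 mm rim, one side flat, the other hollow. Origin at the centre of the flat outer face; x along the length, y across, z out of the hollow side (z down = hollow side down, origin then 14 mm above what it stands on). Starts hollow side up on the mat; three or all four of the lids are there
- lid_b: as lid_a, at the start hollow side up on the mat, or absent
- lid_c: as lid_a, at the start hollow side up on the mat, or absent
- lid_d: as lid_a, but at the start already hollow side down on the mat, or absent
- ramp: turn-over ramp of bent aluminium sheet, fixed. Origin on the desk straight below its lip, x downhill, z up. Below the overhanging lip a 38 degree slope (from x = -25 mm, 58 mm high, to x = 42 mm) between side cheeks (125 mm high, at y = +-80 mm, x from -29 to 27 mm). A lid comes to rest flat on the run-out below, up to 6 cm off the middle line, turned up to 45 degrees
- ramp_lip (a point): middle of the rounded lip, at the end of the level head shelf 150 mm above the desk (96 mm long, x = -96 to 0 mm; 160 mm wide; no sides; top of a closed housing); axes as ramp. A lid laid on it with its length along x and pushed slowly (3 to 15 cm/s) over the lip by its rear end tips nose first and tumbles onto its other face
- ramp_runout (a point): middle of the level run-out at the ramp's foot, on its surface 6 mm above the desk: 120 mm long (x = 42 to 162 mm from ramp), 180 mm wide, side curbs 13 mm high, end stop 24 mm high; room for one lid at a time
- clamp: transport clamp, fixed: grey base 250 x 96 x 10 mm, origin at the centre of its underside, x towards the crank end (the way the jaw opens), z up. Fixed jaw 74 mm high at the far end with its face at x = -105 mm; sliding jaw 69 mm high on the same base; gear housing 46 x 50 mm, 50 mm high, at x = 92 mm
- clamp_bed (a point): on the bed (10 mm above the desk), where the middle of a lid lies when its 84 mm length is along the clamp's x and its end touches the fixed jaw; axes as clamp
- pad_face (a point): centre of the sprung pad's face on the sliding jaw (54 mm wide, up to 58 mm over the bed); it moves with the jaw. The gap between the jaws along the clamp's x is this point's x + 105 mm
- jaw (a joint): travel of the sliding jaw, 0 to 0.062 m: gap between the jaws (pad not pressed) = 0.050 m + this; it starts too narrow for a lid
- crank (a joint): angle of the crank, 0 to 7.75 rad, about the vertical; anticlockwise from above (growing) opens the jaw by 8 mm per rad, clockwise closes it. The gear holds where it is left; turning takes about 4 N at the knob, up to 6 N when clamping
- pad (a joint): how far the sprung pad is pressed into the jaw, 0 (free) to 0.006 m (pressed home); 1.8 N per mm, pressed home about 12 N
- knob_grip (a point): middle of the crank's upright, freely spinning round knob (16 mm across, 36 mm tall, from 63 to 99 mm above the desk), 42 mm from the crank's axis; this point is 83 mm above the desk
- crank_axis (a point): point on the crank's vertical axis at the height of knob_grip
- drying_mat: thin black mat 215 x 230 x 2 mm, fixed, on which the lids lie; origin under its centre
- kidney_dish: bystander: steel kidney dish 206 x 96 x 32 mm at the right; origin under its centre
- oximeter: bystander: pulse oximeter 34 x 58 x 30 mm near the front edge
- thermometer: bystander: thermometer 18 x 104 x 12 mm near the front edge

How it is judged:
By the outcome, as a careful person would: the job done as asked, in the order asked, and still so for the second after the job is handed in, with the robot touching nothing.
Of lid_a, lid_b, lid_c, lid_d only 3 to 4 are there at a start; the rules pass over those that are not, and their reading is None.
At some moment in a run one of lid_a, lid_b, lid_c, lid_d may be knocked a few centimetres aside while the robot is not near it.
Once in a run the grip may slacken for a moment while it holds something.
It also fails if it takes over 210 s, if anything falls off the work surface, if the arm or the gripper's body presses on something with over 40 N, if the wrist force passes 120 N, or if a joint passes its speed limit or range.

## Robot

A 6-joint arm with a two-finger parallel gripper is mounted at the origin on a cart in front of the work surface, level with it; the furniture and walls round the work are solid. World frame = base frame: x ahead of the robot, y to its left, z up, the work surface at z = 0. Lengths are in m, angles in degrees, forces in N, time in s.
With the tool pointing down it reaches from about 0.4 to 0.825 m from the base axis. Payload 7 kg.
Tool frame: the origin (TCP) lies midway between the tips of the shut fingers; the grasp point (between the pads) lies 19 mm behind it; z points along the fingers, y is the line along which they close (so a half turn about z gives the same grasp; the last joint's range is limited). The gripper opens to 88 mm and grips with 3 to 60 N. Pads are 19 mm wide; open, the fingers measure 130 mm over their backs; the gripper's body (78 mm by 193 mm) begins 47 mm behind the grasp point.
Start: joints at [89.674, 20.546, 0.682, 0, -70.136, -16.507], TCP at [0.195, 0.646, 0.227] pointing down, gripper open.
Joint ranges: [-176.03, 176.03], [-82.01, 121.73], [-58.28, 71.71], [-173.87, 95.51], [-174.79, -0.11], [-173.66, 173.66]. Speed limits (degrees/s): [136.94, 136.94, 172.46, 180, 180, 180].

## Interface

Orientations are given as [roll, pitch, yaw] about the fixed x, y, z axes, in that order (R = Rz(yaw) Ry(pitch) Rx(roll)).
In Python, from plant import ctrl gives the robot as it stands.
- The arm moves only by the tool arm_command, never from a script. Its argument "steps" is a list of rows, each an object with "translation": the shift along the tool's x, y, z in mm, a list of three; "rotation": the turn, a rotation vector about the tool's x, y, z in units of 5 degrees (1.0 is 5 degrees), a list of three; "claw": the finger opening in mm, from 0 to 87.6. In form: [{"translation": [x, y, z], "rotation": [rx, ry, rz], "claw": claw}, ...]. A call has 1 to 5 rows; each row is the pose to reach, as a shift and turn from the pose commanded when the call began, along the tool's axes at that moment; what a row does not reach only later rows make up. A row lasts 1/10 s, in which the tool goes at most 50 mm and 8.59 degrees, less where a joint would pass 70% of its speed; a pose out of reach is approached as far as the arm can. A call with a gripper value outside its range is refused whole. The fingers move at their own pace and stop on an object; the grip force is fixed at half the most. Time passes only in rows, so rows that repeat a pose let the fingers close. It gives the time, the measured TCP pose, the force, the opening and the grip force at its end, in the units of the state.
- ctrl.get_obs(): the state, without advancing time (a new reading comes with each control period).
- ctrl.snapshot(name): name is "scene" or "top" or "wrist"; returns (picture, depth): 480x640x3 uint8, red, green, blue; 480x640 float32, m along the optical axis (not along the pixel's ray), 0 where there is no reading.
- ctrl.calibration(name): a dict with "vertical_fov" (degrees; the focal length in pixels is half the picture's height over the tangent of half this angle, whatever the lens; pixels are square), "cx", "cy" (the principal point, pixels), "rvec" (rotation vector, rad) and "tvec" (3), from world to camera coordinates, as OpenCV has them; the wrist camera has in their place "hand_eye" (4x4, takes a point from camera to tool coordinates, whose origin is the TCP and whose axes are the flange's). Camera axes: x right, y down, z forward; pixel columns grow to the right and rows downward; lengths in m; the calibration is good to about 2 mm. The wrist camera is an equidistant fisheye: a pixel r from the principal point sees the ray r / f radians off the axis. A picture is of the moment at which its call begins: read the wrist's pose just before it. calibration takes no time and is no camera call.
- ctrl.close_job(): hands the job in; it is judged then, once.
The state is a dict: "clock": time; "joint_pos": joint angles; "qvel": joint speeds; "tau": joint torques, N m; "tool_pos": TCP position; "orientation": TCP orientation; "force": force on the tool from outside, world axes, zero at the start; "moment": the same for the moment, N m; "opening": finger opening in m; "gripper_force": force on a finger pad.
Only numpy, scipy, OpenCV 4.12 (cv2) and the standard library are available. Lean on these libraries where they do the work, as an engineer would, in place of code of your own. Each camera call takes 0.05 s, during which the arm holds its last target. There are 200 camera calls.

## Working session

There is one attempt and no reset: what is moved stays moved. The work goes in short steps, Python scripts to look and compute and a tool call to move; the robot and the scene stay as the last step left them, time stands still between calls to the robot, and variables do not carry over. Pictures are saved under pics/ and viewed, at most 14 in all, crops included, and the job is handed in when it is done.

Besides the shell and the picture viewer there is one more tool, called after "Call:" in YAML: its name, and indented under it one key for each argument. arm_command: Moves the arm, as the interface text tells. Its arguments: {"type":"object","properties":{"steps":{"type":"array"}},"required":["steps"]}

```bash
ls; mkdir -p pics
cat > h.py <<'E'
import numpy as np, cv2
from plant import ctrl
from scipy.spatial.transform import Rotation as R
def cam(n):
    c=ctrl.calibration(n); f=240/np.tan(np.radians(c["vertical_fov"])/2); return c,f
def cloud(n,d):
    c,f=cam(n); v,u=np.mgrid[0:480,0:640]
    P=np.stack([(u-c["cx"])/f*d,(v-c["cy"])/f*d,d],-1)
    Rm=R.from_rotvec(np.ravel(c["rvec"])).as_matrix()
    return (P-np.ravel(c["tvec"]))@Rm
def shot(n,name):
    p,d=ctrl.snapshot(n); cv2.imwrite("pics/%s.png"%name,p[...,::-1]); np.save("pics/%s.npy"%name,d); return p,d
def delta(pos,rpy):
    "shift mm in tool axes and rotvec/5deg to go to world pose"
    o=ctrl.get_obs(); Rt=R.from_euler('xyz',o["orientation"],degrees=True)
    t=Rt.inv().apply(np.array(pos)-o["tool_pos"])*1000
    r=(Rt.inv()*R.from_euler('xyz',rpy,degrees=True)).as_rotvec(degrees=True)/5
    return t.round(1),r.round(3)
E
python3 - <<'E'
from h import *
print(ctrl.get_obs())
for n in("scene","top","wrist"): print(n,ctrl.calibration(n))
shot("scene","s0"); shot("top","t0")
E
```

```text
pics
{'clock': 0.0, 'joint_pos': array([ 8.96744132e+01,  2.05896281e+01,  6.33713102e-01, -1.99009419e-02,
       -7.01357493e+01, -1.65056235e+01]), 'qvel': array([ 0.00053555,  0.01915867,  0.06141013,  0.0505732 ,  0.07162313,
       -0.08184501]), 'tau': array([ 6.80249996e-04, -5.82713342e+01,  2.93061697e+01,  6.99723691e+00,
        7.02699821e-03, -1.52410912e-04]), 'tool_pos': array([0.1953483 , 0.64560218, 0.22564331]), 'orientation': array([ 1.79906797e+02, -8.10783648e-03, -1.68379808e+01]), 'force': array([ 0.41395269, -0.81401351,  0.42831772]), 'moment': array([-0.04024484,  0.00689436,  0.00783768]), 'gripper_force': 0.0, 'opening': 0.08743183225051394}
scene {'vertical_fov': 57.56003162450538, 'cx': 318.38598850859154, 'cy': 239.80061946628015, 'rvec': array([ 0.6071058 , -2.62489149,  1.18888742]), 'tvec': array([0.39915478, 0.2458235 , 0.91863297])}
top {'vertical_fov': 56.92720819553164, 'cx': 322.08493756903033, 'cy': 239.53348750020916, 'rvec': array([ 2.16040619, -2.10113042,  0.21948829]), 'tvec': array([-0.07372046,  0.48391075,  1.18301952])}
wrist {'vertical_fov': 65.70646984690485, 'cx': 316.91903763270943, 'cy': 236.1305873902835, 'hand_eye': array([[-5.60434366e-04, -9.64579509e-01, -2.63791691e-01,
         7.08055042e-02],
       [ 9.99999361e-01, -7.99555659e-04,  7.99119169e-04,
         8.00860144e-04],
       [-9.81730115e-04, -2.63791074e-01,  9.64579341e-01,
        -1.57734560e-01],
       [ 0.00000000e+00,  0.00000000e+00,  0.00000000e+00,
         1.00000000e+00]])}
```

View pics/t0.png

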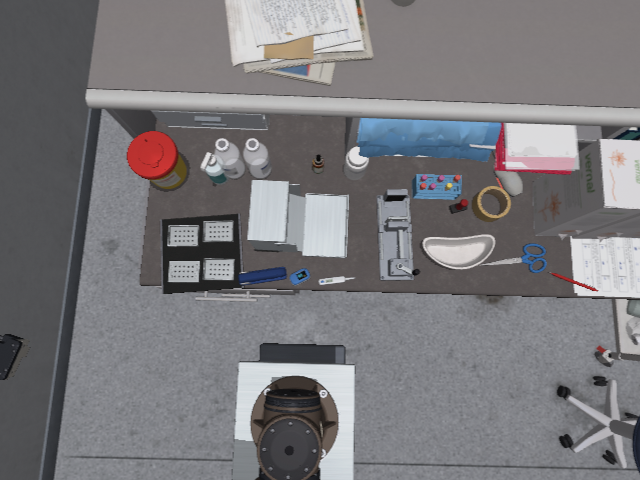

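View pics/s0.png

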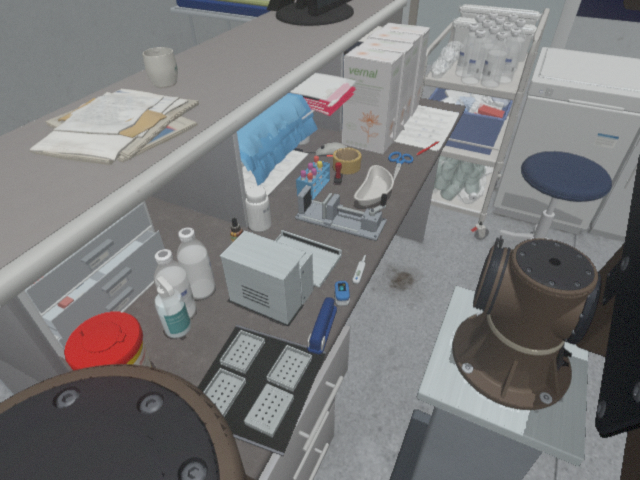

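Four lids are on the mat, at about (184,236), (218,231), (184,271) and (220,270) in the top view. The ramp is centred near (298,222) and the clamp near (397,237), with the crank knob at (415,271). Next I'll enlarge these areas and measure them.

Run:
```python
from h import *
im=cv2.imread("pics/t0.png"); d=np.load("pics/t0.npy"); W=cloud("top",d)
c,f=cam("top"); print("f",f)
Rm=R.from_rotvec(np.ravel(c["rvec"])).as_matrix(); print("campos",-Rm.T@np.ravel(c["tvec"]))
for u,v in [(184,236),(218,231),(184,271),(220,270),(165,222),(240,285),(190,253),(270,210),(300,222),(325,222),(397,195),(397,237),(397,268),(415,271),(255,240),(300,450),(297,410)]:
    print(u,v,W[v,u].round(4))
a=im[180:290,150:450]; a=cv2.resize(a,None,fx=2.66,fy=2.66,interpolation=cv2.INTER_CUBIC)
sh=np.zeros((110,300,3),np.uint8); z=W[180:290,150:450,2]; sh=cv2.applyColorMap(np.clip(z*255/0.16,0,255).astype(np.uint8),cv2.COLORMAP_JET)
sh=cv2.resize(sh,(a.shape[1],a.shape[0]),interpolation=cv2.INTER_NEAREST)
cv2.imwrite("pics/t0c.png",np.vstack([a,sh]))
```

```text
f 442.69539682111304
campos [ 0.2562622  -0.04167597  1.25368748]
184 236 [0.4925 0.3344 0.0032]
218 231 [0.5101 0.2387 0.0027]
184 271 [0.3909 0.3229 0.0139]
220 270 [0.398  0.2256 0.0011]
165 222 [ 0.5329  0.3939 -0.0018]
240 285 [ 0.3574  0.1671 -0.001 ]
190 253 [0.4433 0.3124 0.0066]
270 210 [0.5391 0.0769 0.1502]
300 222 [0.5408 0.0039 0.0158]
325 222 [ 0.5443 -0.0679  0.0102]
397 195 [ 0.6144 -0.2657  0.0675]
397 237 [ 0.5065 -0.2758  0.0098]
397 268 [ 0.4119 -0.2681  0.0484]
415 271 [ 0.3989 -0.3063  0.0978]
255 240 [0.4607 0.1117 0.1449]
300 450 [ 0.0009 -0.0227  0.2814]
297 410 [ 0.0748 -0.0132  0.2614]
```

View pics/t0c.png

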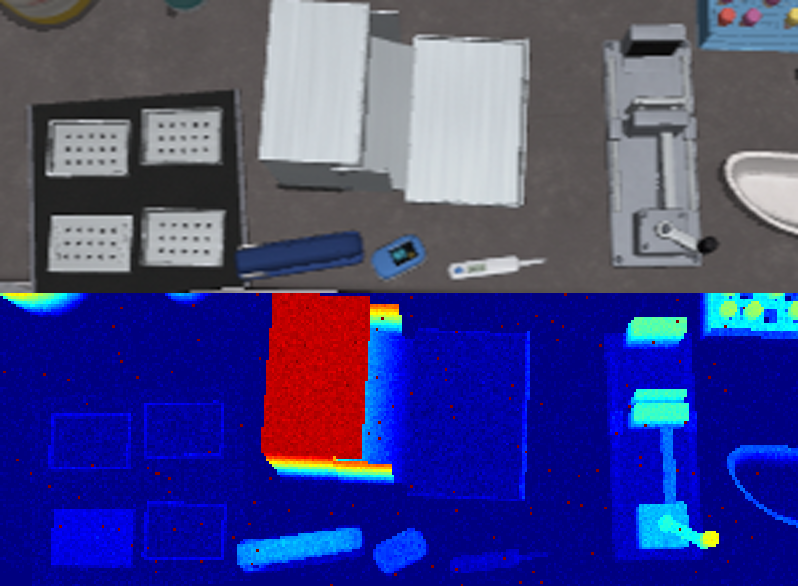

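The crop shows the lower-left lid (about (184,271) in the full frame) at solid height, so it is hollow side down. The other three show only raised rims, so they are hollow side up. The ramp runs downhill towards −y, the clamp's fixed jaw is on the far side, and the knob is front-right of the crank axis. Next I'll fit the poses.

```bash
cat >> h.py <<'E'
def proj(n,u,v,z):
    "pixel to world on plane z"
    c,f=cam(n); Rm=R.from_rotvec(np.ravel(c["rvec"])).as_matrix(); o=-Rm.T@np.ravel(c["tvec"])
    r=np.stack([(np.asarray(u,float)-c["cx"])/f,(np.asarray(v,float)-c["cy"])/f,np.ones(np.shape(u))],-1)@Rm
    return o+r*((z-o[2])/r[...,2])[...,None]
def rect(P):
    (c,s,a)=cv2.minAreaRect((P[:,:2]*1000).astype(np.float32)); 
    if s[0]<s[1]: s=s[::-1]; a+=90
    return np.round(c,1),np.round(s,1),round((a+90)%180-90,1)   # angle of long side
def bright_rects(n,im,roi,z,thr=110,kmin=300):
    x0,y0,x1,y1=roi; K=4
    g=cv2.resize(cv2.cvtColor(im,cv2.COLOR_RGB2GRAY)[y0:y1,x0:x1],None,fx=K,fy=K,interpolation=cv2.INTER_LINEAR)
    m=(g>thr).astype(np.uint8); m=cv2.morphologyEx(m,cv2.MORPH_OPEN,np.ones((5,5)))
    k,l,st,_=cv2.connectedComponentsWithStats(m)
    for i in range(1,k):
        if st[i,4]<kmin*K: continue
        v,u=np.nonzero(l==i); P=proj(n,(u+.5)/K-.5+x0,(v+.5)/K-.5+y0,z); print(z,rect(P))
E
python3 - <<'E'
from h import *
im=cv2.imread("pics/t0.png")[...,::-1].copy(); d=np.load("pics/t0.npy"); W=cloud("top",d)
bright_rects("top",im,(162,217,243,290),0.016)
z=W[...,2]; reg=lambda x0,y0,x1,y1:(slice(y0,y1),slice(x0,x1))
def fit(nm,r,lo,hi):
    P=W[reg(*r)].reshape(-1,3); P=P[(P[:,2]>lo)&(P[:,2]<hi)]; print(nm,len(P),np.median(P[:,2]).round(4),rect(P), np.median(P,0).round(4))
k=cv2.medianBlur(z.astype(np.float32),3); W=W.copy(); W[...,2]=k
fit("shelf",(240,170,300,245),.142,.158)
fit("knob",(405,262,425,280),.09,.105)
fit("fixjaw",(378,185,415,205),.06,.085)
fit("slidejaw",(378,212,415,232),.055,.08)
fit("house",(380,255,415,283),.04,.054)
fit("base",(370,185,420,285),.005,.014)
fit("box",(410,170,470,203),.03,.12)
fit("runout",(300,185,355,262),.003,.011)
fit("stop",(340,185,355,262),.02,.03)
E
```

```text
0.016 (array([508.4, 236.4]), array([81.9, 59.7]), -87.3)
0.016 (array([492.5, 335.1]), array([85.6, 61.3]), -87.3)
0.016 (array([398. , 227.4]), array([84.6, 58.4]), -87.5)
0.016 (array([390.5, 323.6]), array([85.9, 58.9]), -88.4)
shelf 2282 0.1502 (array([433.3,  59.1]), array([388. , 124.5]), 11.9) [0.5371 0.0808 0.1502]
knob 30 0.0971 (array([ 398. , -310.5]), array([14. , 12.9]), 81.0) [ 0.3987 -0.3106  0.0971]
fixjaw 162 0.0729 (array([ 454.9, -148.7]), array([448.3,  51.4]), -34.8) [ 0.6196 -0.2645  0.0729]
slidejaw 254 0.0672 (array([ 417.2, -153.8]), array([387.8,  58.8]), -43.5) [ 0.5366 -0.2679  0.0672]
house 240 0.0496 (array([ 417.8, -278.1]), array([59.9, 46.7]), -84.3) [ 0.4182 -0.2679  0.0496]
base 1754 0.0104 (array([ 425.7, -230.8]), array([468.4, 196.2]), -25.4) [ 0.4986 -0.2603  0.0104]
box 968 0.0588 (array([ 499. , -219.5]), array([582.8, 150. ]), -50.7) [ 0.6514 -0.3837  0.0588]
runout 2765 0.0063 (array([457.1, -74.7]), array([399.1, 152.1]), 2.0) [ 0.5354 -0.0659  0.0063]
stop 70 0.0229 (array([ 427.9, -103.5]), array([363. ,  36.9]), -14.0) [ 0.5224 -0.1302  0.0229]
```

```bash
cat >> h.py <<'E'
def fit(nm,W,r,lo,hi):
    x0,y0,x1,y1=r; z=W[y0:y1,x0:x1,2]; m=((z>lo)&(z<hi)).astype(np.uint8)
    k,l,st,_=cv2.connectedComponentsWithStats(m,connectivity=4); i=1+np.argmax(st[1:,4])
    P=W[y0:y1,x0:x1][l==i]; print(nm,len(P),np.median(P[:,2]).round(4),*rect(P),(P.mean(0)*1000).round(1)); return P
E
python3 - <<'E'
from h import *
d=np.load("pics/t0.npy"); W=cloud("top",d)
fit("shelf",W,(240,170,300,245),.142,.158)
fit("knob",W,(405,262,425,280),.088,.105)
fit("hub",W,(390,258,408,274),.052,.075)
fit("fixjaw",W,(378,185,415,205),.06,.085)
fit("slidejaw",W,(378,212,415,232),.055,.08)
fit("house",W,(380,255,415,283),.04,.054)
fit("base",W,(370,185,420,285),.006,.014)
P=fit("box",W,(410,170,470,203),.03,.12); print(P.min(0),P.max(0))
fit("runout",W,(300,185,355,262),.003,.011)
fit("stop",W,(340,185,355,262),.018,.03)
E
```

```text
shelf 2279 0.1502 [539.2  81.3] [160.4  96.3] -1.1 [537.8  81.  150.2]
knob 31 0.0978 [ 398.  -310.5] [14.  12.9] 81.0 [ 398.  -310.5   97.4]
hub 69 0.0617 [ 410.4 -281. ] [35.6 21.3] 38.1 [ 413.5 -279.5   61.3]
fixjaw 160 0.0731 [ 621.7 -264.7] [57.3 19. ] -87.9 [ 620.5 -264.2   72.3]
slidejaw 237 0.0678 [ 538.2 -267.9] [57. 33.] -89.2 [ 537.1 -267.6   67.1]
house 236 0.0494 [ 417.1 -273.8] [50.9 46.3] -84.9 [ 416.5 -270.4   49.3]
base 717 0.0101 [ 457.2 -268.2] [149.9  93.3] 5.6 [ 455.9 -254.    10. ]
box 907 0.0593 [ 654.7 -385.4] [129.1  58.9] -89.1 [ 651.3 -382.1   60.5]
[ 0.62498776 -0.45037126  0.03000805] [ 0.68388605 -0.32107994  0.09054564]
runout 2309 0.0065 [535.8 -63.6] [193.5 130.4] -0.9 [536.  -65.6   6.6]
stop 108 0.0241 [ 534.6 -130.1] [181.2   5.1] -1.4 [ 535.7 -130.1   24. ]
```

```bash
cat >> h.py <<'E'
import json
class Plan:
    """work out, from the present pose, the rows for world waypoints (mm, yaw deg, claw mm)"""
    def __init__(s,start=None):
        o=ctrl.get_obs(); s.p=np.array(o["tool_pos"])*1000; s.q=R.from_euler('xyz',o["orientation"],degrees=True); s.rows=[]
        s.p0,s.q0=s.p,s.q
        if start is not None: s.p0=s.p=np.array(start[:3],float); s.q0=s.q=R.from_euler('xyz',[180,0,start[3]],degrees=True)
    def to(s,x,y,z,yaw,claw,step=48,hold=0):
        g=np.array([x,y,z],float); Q=R.from_euler('xyz',[180,0,yaw],degrees=True)
        rv=(s.q.inv()*Q).as_rotvec(); n=max(1,int(np.ceil(np.linalg.norm(g-s.p)/step)),int(np.ceil(np.degrees(np.linalg.norm(rv))/8)))
        a,b=s.p,s.q
        for i in range(1,n+1): s.row(a+(g-a)*i/n,b*R.from_rotvec(rv*i/n),claw)
        for i in range(hold): s.row(g,Q,claw)
        return s
    def row(s,p,q,claw):
        if len(s.rows)==5: s.flush()
        t=s.q0.inv().apply(p-s.p0); r=(s.q0.inv()*q).as_rotvec(degrees=True)/5
        t=np.round(t,0); r=np.round(r,1)
        s.rows.append((t.astype(int).tolist(),(r+0.).tolist(),claw))
        s.p=s.p0+s.q0.apply(t); s.q=s.q0*R.from_rotvec(r*5,degrees=True)
    def flush(s):
        if s.rows: print(json.dumps(s.rows).replace(' ',''))
        s.rows=[]; s.p0,s.q0=s.p,s.q
E
python3 - <<'E'
from h import *
d=np.load("pics/t0.npy"); W=cloud("top",d)
for u,v in[(200,98),(322,102),(500,115),(200,120),(245,160),(228,155)]: print(u,v,W[v,u].round(3))
p=Plan(); p.to(420,420,260,-60,40); p.to(520,60,260,-130,40); p.to(398,-310.5,160,-180,40); p.to(398,-310.5,110,-180,40);p.flush(); print(p.p,p.q.as_euler('xyz',degrees=True))
E
```

```text
200 98 [0.747 0.226 0.331]
322 102 [ 0.747 -0.047  0.331]
500 115 [ 0.732 -0.452  0.328]
200 120 [0.793 0.282 0.123]
245 160 [0.682 0.153 0.124]
228 155 [0.683 0.193 0.154]
[[[40,22,-5],[0.0,0.0,1.2],40],[[80,43,-10],[0.0,0.0,2.5],40],[[120,65,-15],[0.0,0.0,3.7],40],[[160,86,-19],[0.0,0.0,4.9],40],[[200,108,-24],[0.0,0.0,6.2],40]]
[[[46,-2,-5],[0.0,0.0,1.2],40],[[91,-5,-10],[0.0,0.0,2.4],40],[[128,14,-10],[0.0,0.0,4.0],40],[[165,32,-10],[0.0,0.0,5.5],40],[[202,51,-10],[0.0,0.0,7.1],40]]
[[[41,-7,0],[0.0,0.0,1.5],40],[[82,-13,0],[0.0,0.0,3.1],40],[[123,-19,0],[0.0,0.0,4.7],40],[[164,-26,0],[0.0,0.0,6.2],40],[[205,-32,0],[0.0,0.0,7.8],40]]
[[[28,-31,0],[0.0,0.0,1.5],40],[[70,-42,11],[0.0,0.0,2.6],40],[[112,-52,22],[0.0,0.0,3.7],40],[[154,-63,34],[0.0,0.0,4.8],40],[[196,-73,45],[0.0,0.0,6.0],40]]
[[[31,-31,11],[0.0,0.0,1.1],40],[[62,-61,22],[0.0,0.0,2.2],40],[[93,-91,34],[0.0,0.0,3.3],40],[[125,-121,45],[0.0,0.0,4.4],40],[[156,-151,56],[0.0,0.0,5.5],40]]
[[[0,0,25],[0.0,0.0,0.0],40],[[0,0,50],[0.0,0.0,0.0],40]]
[ 397.56098641 -310.50184552  110.04559295] [-1.79918301e+02 -1.61303192e-02 -1.79841078e+02]
```

Call:
arm_command:
  steps:
    - {"translation":[40,22,-5],"rotation":[0,0,1.2],"claw":40}
    - {"translation":[80,43,-10],"rotation":[0,0,2.5],"claw":40}
    - {"translation":[120,65,-15],"rotation":[0,0,3.7],"claw":40}
    - {"translation":[160,86,-19],"rotation":[0,0,4.9],"claw":40}
    - {"translation":[200,108,-24],"rotation":[0,0,6.2],"claw":40}

```text
clock: 0.6
tool_pos: [0.3564, 0.4832, 0.2503]
orientation: [180.0, -0.0, -48.1]
force: [1.0, 0.2, 0.0]
opening: 0.0532
gripper_force: 0.0
```

Call:
arm_command:
  steps:
    - {"translation":[46,-2,-5],"rotation":[0,0,1.2],"claw":40}
    - {"translation":[91,-5,-10],"rotation":[0,0,2.4],"claw":40}
    - {"translation":[128,14,-10],"rotation":[0,0,4.0],"claw":40}
    - {"translation":[165,32,-10],"rotation":[0,0,5.5],"claw":40}
    - {"translation":[202,51,-10],"rotation":[0,0,7.1],"claw":40}

```text
clock: 1.1
tool_pos: [0.4537, 0.299, 0.2602]
orientation: [180.0, -0.0, -83.7]
force: [0.9, -0.4, 1.0]
opening: 0.0402
gripper_force: 0.0
```

Call:
arm_command:
  steps:
    - {"translation":[41,-7,0],"rotation":[0,0,1.5],"claw":40}
    - {"translation":[82,-13,0],"rotation":[0,0,3.1],"claw":40}
    - {"translation":[123,-19,0],"rotation":[0,0,4.7],"claw":40}
    - {"translation":[164,-26,0],"rotation":[0,0,6.2],"claw":40}
    - {"translation":[205,-32,0],"rotation":[0,0,7.8],"claw":40}

```text
clock: 1.6
tool_pos: [0.509, 0.0992, 0.2605]
orientation: [180.0, -0.0, -122.6]
force: [1.5, -0.4, -0.3]
opening: 0.0402
gripper_force: 0.0
```

Call:
arm_command:
  steps:
    - {"translation":[28,-31,0],"rotation":[0,0,1.5],"claw":40}
    - {"translation":[70,-42,11],"rotation":[0,0,2.6],"claw":40}
    - {"translation":[112,-52,22],"rotation":[0,0,3.7],"claw":40}
    - {"translation":[154,-63,34],"rotation":[0,0,4.8],"claw":40}
    - {"translation":[196,-73,45],"rotation":[0,0,6.0],"claw":40}

```text
clock: 2.1
tool_pos: [0.4648, -0.1053, 0.2149]
orientation: [180.0, -0.0, -152.6]
force: [0.9, -0.9, -0.4]
opening: 0.0399
gripper_force: 0.0
```

Call:
arm_command:
  steps:
    - {"translation":[31,-31,11],"rotation":[0,0,1.1],"claw":40}
    - {"translation":[62,-61,22],"rotation":[0,0,2.2],"claw":40}
    - {"translation":[93,-91,34],"rotation":[0,0,3.3],"claw":40}
    - {"translation":[125,-121,45],"rotation":[0,0,4.4],"claw":40}
    - {"translation":[156,-151,56],"rotation":[0,0,5.5],"claw":40}

```text
clock: 2.6
tool_pos: [0.3968, -0.3114, 0.1591]
orientation: [180.0, 0.0, 179.9]
force: [1.1, -0.3, 0.3]
opening: 0.0399
gripper_force: 0.0
```

Call:
arm_command:
  steps:
    - {"translation":[-1,1,30],"rotation":[0,0,0],"claw":40}
    - {"translation":[-1,1,60],"rotation":[0,0,0],"claw":40}
    - {"translation":[-1,1,88],"rotation":[0,0,0],"claw":40}
    - {"translation":[-1,1,90],"rotation":[0,0,0],"claw":10}
    - {"translation":[-1,1,90],"rotation":[0,0,0],"claw":10}

```text
clock: 3.1
tool_pos: [0.3985, -0.3089, 0.0695]
orientation: [180.0, -0.1, -179.8]
force: [-0.1, -0.0, 0.3]
opening: 0.0295
gripper_force: 0.0
```

Call:
arm_command:
  steps:
    - {"translation":[0,0,0],"rotation":[0,0,0],"claw":10}
    - {"translation":[0,0,0],"rotation":[0,0,0],"claw":10}
    - {"translation":[0,0,0],"rotation":[0,0,0],"claw":10}

```text
clock: 3.4
tool_pos: [0.3999, -0.31, 0.0713]
orientation: [-179.9, 0.2, -179.8]
force: [-0.9, -7.4, -2.1]
opening: 0.0151
gripper_force: 30.0
```

Run:
```python
from h import *
shot("wrist","w1"); shot("top","t1")
d=np.load("pics/t1.npy"); W=cloud("top",d)
a=cv2.imread("pics/w1.png"); b=cv2.imread("pics/t1.png")[175:290,350:470]
b=cv2.resize(b,None,fx=4,fy=4)
a=cv2.resize(a,(400,300)); c=np.zeros((460,880,3),np.uint8); c[:300,:400]=a; c[:,400:880]=b; cv2.imwrite("pics/c1.png",c[:, :800*1+80][:, :]); 
cv2.imwrite("pics/c1.png",cv2.resize(c,(792,414)))
```

```text
(no output)
```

View pics/c1.png

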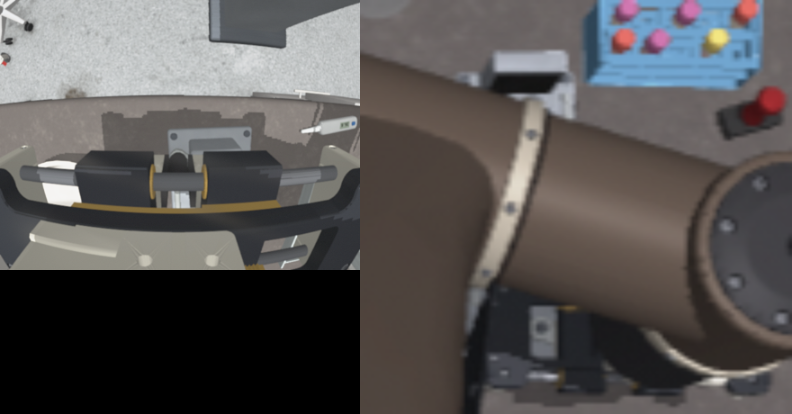

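Knob gripped (opening 15 mm); the crops show the fingers on either side of it. Next is the winding circle.

```bash
cat > circ.py <<'E'
import sys; from h import *
ax,ay,t0,dt,n,sx,sy,sz=map(float,sys.argv[1:9]); claw=10; yaw=-180
p=Plan((sx,sy,sz,yaw))
for i in range(1,int(n)+1):
    t=np.radians(t0+dt*i); q=R.from_euler('xyz',[180,0,yaw],degrees=True)
    p.row(np.array([ax+42*np.cos(t),ay+42*np.sin(t),sz]),q,claw)
p.flush(); print(p.p)
E
python3 circ.py 416 -272.5 -114.7 15 24 398.5 -310.7 70
```

```text
[[[-10,-3,0],[0.0,0.0,0.0],10],[[-21,-4,0],[0.0,0.0,0.0],10],[[-32,-1,0],[0.0,0.0,0.0],10],[[-42,4,0],[0.0,0.0,0.0],10],[[-50,11,0],[0.0,0.0,0.0],10]]
[[[-6,10,0],[0.0,0.0,0.0],10],[[-9,20,0],[0.0,0.0,0.0],10],[[-9,31,0],[0.0,0.0,0.0],10],[[-7,42,0],[0.0,0.0,0.0],10],[[-2,51,0],[0.0,0.0,0.0],10]]
[[[8,9,0],[0.0,0.0,0.0],10],[[17,14,0],[0.0,0.0,0.0],10],[[27,18,0],[0.0,0.0,0.0],10],[[38,18,0],[0.0,0.0,0.0],10],[[49,16,0],[0.0,0.0,0.0],10]]
[[[10,-6,0],[0.0,0.0,0.0],10],[[18,-13,0],[0.0,0.0,0.0],10],[[24,-22,0],[0.0,0.0,0.0],10],[[27,-33,0],[0.0,0.0,0.0],10],[[27,-44,0],[0.0,0.0,0.0],10]]
[[[-2,-10,0],[0.0,0.0,0.0],10],[[-7,-20,0],[0.0,0.0,0.0],10],[[-15,-28,0],[0.0,0.0,0.0],10],[[-24,-34,0],[0.0,0.0,0.0],10]]
[ 398.5 -310.7   70. ]
```

Call:
arm_command:
  steps:
    - {"translation":[-10,-3,0],"rotation":[0,0,0],"claw":10}
    - {"translation":[-21,-4,0],"rotation":[0,0,0],"claw":10}
    - {"translation":[-32,-1,0],"rotation":[0,0,0],"claw":10}
    - {"translation":[-42,4,0],"rotation":[0,0,0],"claw":10}
    - {"translation":[-50,11,0],"rotation":[0,0,0],"claw":10}

```text
clock: 4.0
tool_pos: [0.4517, -0.2996, 0.0715]
orientation: [-179.8, 0.3, -179.8]
force: [2.6, -8.8, -4.8]
opening: 0.0151
gripper_force: 30.0
```

Call:
arm_command:
  steps:
    - {"translation":[-6,10,0],"rotation":[0,0,0],"claw":10}
    - {"translation":[-9,20,0],"rotation":[0,0,0],"claw":10}

```text
clock: 4.2
tool_pos: [0.461, -0.2785, 0.0714]
orientation: [-179.9, 0.3, -179.8]
force: [4.3, -4.2, -5.1]
opening: 0.0148
gripper_force: 30.0
```

Call:
arm_command:
  steps:
    - {"translation":[-1,11,0],"rotation":[0,0,0],"claw":10}
    - {"translation":[0,22,0],"rotation":[0,0,0],"claw":10}
    - {"translation":[5,31,0],"rotation":[0,0,0],"claw":10}

```text
clock: 4.5
tool_pos: [0.4526, -0.2468, 0.0709]
orientation: [-179.9, 0.0, -179.8]
force: [-3.7, -8.8, 3.4]
opening: 0.0145
gripper_force: 30.0
```

Call:
arm_command:
  steps:
    - {"translation":[8,9,0],"rotation":[0,0,0],"claw":10}
    - {"translation":[17,14,0],"rotation":[0,0,0],"claw":10}
    - {"translation":[27,18,0],"rotation":[0,0,0],"claw":10}
    - {"translation":[38,18,0],"rotation":[0,0,0],"claw":10}
    - {"translation":[49,16,0],"rotation":[0,0,0],"claw":10}

```text
clock: 5.0
tool_pos: [0.4062, -0.2327, 0.0712]
orientation: [-179.8, 0.4, -179.7]
force: [11.5, -22.8, -16.4]
opening: 0.0151
gripper_force: 30.0
```

Call:
arm_command:
  steps:
    - {"translation":[10,-6,0],"rotation":[0,0,0],"claw":10}
    - {"translation":[18,-13,0],"rotation":[0,0,0],"claw":10}
    - {"translation":[24,-22,0],"rotation":[0,0,0],"claw":10}
    - {"translation":[27,-33,0],"rotation":[0,0,0],"claw":10}
    - {"translation":[27,-44,0],"rotation":[0,0,0],"claw":10}

```text
clock: 5.5
tool_pos: [0.3773, -0.2751, 0.0708]
orientation: [-180.0, 0.1, -179.8]
force: [0.9, 4.6, 7.2]
opening: 0.0145
gripper_force: 30.0
```

Call:
arm_command:
  steps:
    - {"translation":[-2,-10,0],"rotation":[0,0,0],"claw":10}
    - {"translation":[-7,-20,0],"rotation":[0,0,0],"claw":10}
    - {"translation":[-15,-28,0],"rotation":[0,0,0],"claw":10}
    - {"translation":[-24,-34,0],"rotation":[0,0,0],"claw":10}
    - {"translation":[-24,-34,0],"rotation":[0,0,0],"claw":10}

```text
clock: 6.0
tool_pos: [0.4017, -0.311, 0.071]
orientation: [-179.9, 0.0, -179.8]
force: [-1.6, -7.2, 7.1]
opening: 0.0147
gripper_force: 30.0
```

Run:
```python
from h import *
p=Plan((400.5,-310.7,70,-180))
p.to(400.5,-310.7,70,-180,50,hold=2); p.to(400.5,-310.7,150,-180,80); p.to(500,-80,260,-140,86); p.to(508.4,237,200,-87.3,86); p.flush(); print(p.p)
```

```text
[[[0,0,0],[0.0,0.0,0.0],50],[[0,0,0],[0.0,0.0,0.0],50],[[0,0,0],[0.0,0.0,0.0],50],[[0,0,-40],[0.0,0.0,0.0],80],[[0,0,-80],[0.0,0.0,0.0],80]]
[[[-17,38,-18],[0.0,0.0,-1.3],86],[[-33,77,-37],[0.0,0.0,-2.7],86],[[-50,115,-55],[0.0,0.0,-4.0],86],[[-66,154,-73],[0.0,0.0,-5.3],86],[[-83,192,-92],[0.0,0.0,-6.7],86]]
[[[-35,23,-18],[0.0,0.0,-1.3],86],[[-61,60,-9],[0.0,0.0,-2.8],86],[[-87,97,-1],[0.0,0.0,-4.3],86],[[-113,134,8],[0.0,0.0,-5.8],86],[[-139,171,16],[0.0,0.0,-7.3],86]]
[[[-43,15,9],[0.0,0.0,-1.5],86],[[-86,29,17],[0.0,0.0,-3.0],86],[[-129,43,26],[0.0,0.0,-4.5],86]]
[508.74272057 236.54093078 200.        ]
```

Call:
arm_command:
  steps:
    - {"translation":[0,0,0],"rotation":[0,0,0],"claw":50}
    - {"translation":[0,0,0],"rotation":[0,0,0],"claw":50}
    - {"translation":[0,0,0],"rotation":[0,0,0],"claw":50}
    - {"translation":[0,0,-40],"rotation":[0,0,0],"claw":80}
    - {"translation":[0,0,-80],"rotation":[0,0,0],"claw":80}

```text
clock: 6.5
tool_pos: [0.3995, -0.3084, 0.1494]
orientation: [179.9, -0.2, -179.8]
force: [1.3, -1.2, 0.7]
opening: 0.0493
gripper_force: 0.0
```

Call:
arm_command:
  steps:
    - {"translation":[-17,38,-18],"rotation":[0,0,-1.3],"claw":86}
    - {"translation":[-33,77,-37],"rotation":[0,0,-2.7],"claw":86}
    - {"translation":[-50,115,-55],"rotation":[0,0,-4.0],"claw":86}
    - {"translation":[-66,154,-73],"rotation":[0,0,-5.3],"claw":86}
    - {"translation":[-83,192,-92],"rotation":[0,0,-6.7],"claw":86}

```text
clock: 7.0
tool_pos: [0.483, -0.1148, 0.2423]
orientation: [180.0, -0.0, -146.0]
force: [0.8, -0.4, -0.0]
opening: 0.085
gripper_force: 0.0
```

Call:
arm_command:
  steps:
    - {"translation":[-35,23,-18],"rotation":[0,0,-1.3],"claw":86}
    - {"translation":[-61,60,-9],"rotation":[0,0,-2.8],"claw":86}
    - {"translation":[-87,97,-1],"rotation":[0,0,-4.3],"claw":86}
    - {"translation":[-113,134,8],"rotation":[0,0,-5.8],"claw":86}
    - {"translation":[-139,171,16],"rotation":[0,0,-7.3],"claw":86}

```text
clock: 7.5
tool_pos: [0.5033, 0.1045, 0.2252]
orientation: [180.0, -0.0, -109.5]
force: [0.2, -0.6, 0.3]
opening: 0.086
gripper_force: 0.0
```

Call:
arm_command:
  steps:
    - {"translation":[-43,15,9],"rotation":[0,0,-1.5],"claw":86}
    - {"translation":[-86,29,17],"rotation":[0,0,-3.0],"claw":86}
    - {"translation":[-129,43,26],"rotation":[0,0,-4.5],"claw":86}
    - {"translation":[-129,43,26],"rotation":[0,0,-4.5],"claw":86}

```text
clock: 7.9
tool_pos: [0.5067, 0.2427, 0.1976]
orientation: [179.9, -0.1, -86.9]
force: [0.6, -1.1, -0.8]
opening: 0.086
gripper_force: 0.0
```

Run:
```python
from h import *
p,d=shot("top","t2"); W=cloud("top",d); bright_rects("top",p.copy(),(162,217,243,290),0.016)
fit("fixjaw",W,(378,185,415,205),.06,.085); fit("slidejaw",W,(378,205,415,255),.055,.08)
fit("house",W,(380,255,415,283),.04,.054);fit("knob",W,(395,250,435,290),.088,.105)
o=ctrl.get_obs(); print(o["tool_pos"],o["orientation"])
shot("wrist","w2")
im=cv2.imread("pics/w2.png"); t=cv2.imread("pics/t2.png")[180:290,150:450]
cv2.imwrite("pics/c2.png",np.hstack([cv2.resize(im,(400,300)),cv2.resize(t,(400,300)) ]))
```

```text
0.016 (array([506.6, 232.6]), array([75.2, 57.5]), -86.4)
0.016 (array([398.8, 227.7]), array([85.7, 59.1]), -88.4)
0.016 (array([390.5, 321.9]), array([83.9, 58.9]), -88.4)
fixjaw 162 0.0728 [ 621.9 -264.7] [56.5 19.6] -88.7 [ 620.5 -264.5   72. ]
slidejaw 148 0.0684 [ 481.2 -270.5] [57.2 17.4] -88.8 [ 480.9 -270.    68.3]
house 231 0.0495 [ 416.9 -274.1] [52.  45.2] -85.2 [ 416.6 -270.5   49.3]
knob 29 0.0974 [ 398.  -310.8] [12.8 12.3] -2.3 [ 398.  -311.    97.2]
[0.50653076 0.24069442 0.19811424] [ 1.79871158e+02 -8.83293404e-02 -8.71101187e+01]
```

View pics/c2.png

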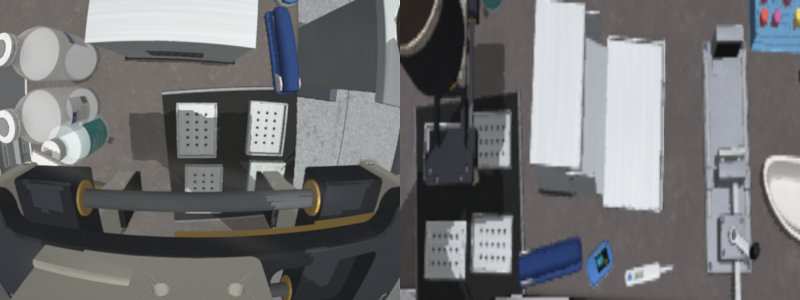

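The clamp gap is now about 107 mm, and the mat and lids are undisturbed. In the wrist half, the target lid lies between the fingers. Going down to grasp it.

Call:
arm_command:
  steps:
    - {"translation":[0,-1,45],"rotation":[0,0,0],"claw":87}
    - {"translation":[0,-1,90],"rotation":[0,0,0],"claw":87}
    - {"translation":[0,-1,135],"rotation":[0,0,0],"claw":87}
    - {"translation":[0,-1,180],"rotation":[0,0,0],"claw":87}
    - {"translation":[0,-1,195],"rotation":[0,0,0],"claw":87}

```text
clock: 8.5
tool_pos: [0.5062, 0.2354, 0.0016]
orientation: [179.7, -0.2, -87.5]
force: [-59.3, -9.1, 161.6]
opening: 0.0867
gripper_force: 81.7
```

Call:
arm_command:
  steps:
    - {"translation":[0,0,0],"rotation":[0,0,0],"claw":50}
    - {"translation":[0,0,0],"rotation":[0,0,0],"claw":50}
    - {"translation":[0,0,0],"rotation":[0,0,0],"claw":50}
    - {"translation":[0,0,0],"rotation":[0,0,0],"claw":50}

```text
clock: 8.9
tool_pos: [0.5087, 0.2383, 0.005]
orientation: [-180.0, 0.0, -87.4]
force: [-0.2, -0.1, 0.1]
opening: 0.0606
gripper_force: 0.0
```

Run:
```python
from h import *
p=Plan((509.7,236.5,5,-86.8))
p.to(509.7,236.5,215,-87,50); p.to(540,80,215,-91,50,step=30); p.to(540,80,156,-91,50,step=25);p.to(540,80,153,-91,50); p.to(540,80,153,-91,86,hold=2)
p.to(540,80,200,-91,86); p.to(540,146,200,-91,0); p.to(540,146,156,-91,0,step=25);p.flush(); print(p.p)
p.to(538,42,156,-91,0,step=8); p.to(538,42,210,-91,0,step=30); p.flush(); print(p.p)
```

```text
[[[0,0,-42],[0.0,0.0,0.0],50],[[0,0,-84],[0.0,0.0,0.0],50],[[0,0,-126],[0.0,0.0,0.0],50],[[0,0,-168],[0.0,0.0,0.0],50],[[0,0,-210],[0.0,0.0,0.0],50]]
[[[26,-4,0],[0.0,0.0,0.1],50],[[53,-7,0],[0.0,0.0,0.3],50],[[79,-11,0],[0.0,0.0,0.4],50],[[105,-14,0],[0.0,0.0,0.6],50],[[132,-18,0],[0.0,0.0,0.7],50]]
[[[26,-5,0],[0.0,0.0,0.1],50],[[26,-5,20],[0.0,0.0,0.1],50],[[26,-5,39],[0.0,0.0,0.1],50],[[26,-5,59],[0.0,0.0,0.1],50],[[26,-5,62],[0.0,0.0,0.1],50]]
[[[0,0,0],[0.0,0.0,0.0],86],[[0,0,0],[0.0,0.0,0.0],86],[[0,0,0],[0.0,0.0,0.0],86],[[0,0,-47],[0.0,0.0,0.0],86],[[-33,0,-47],[0.0,0.0,0.0],0]]
[[[-33,1,0],[0.0,0.0,0.0],0],[[-33,1,22],[0.0,0.0,0.0],0],[[-33,1,44],[0.0,0.0,0.0],0]]
[539.82577019 145.69231157 156.        ]
[[[8,0,0],[0.0,0.0,0.0],0],[[16,0,0],[0.0,0.0,0.0],0],[[24,0,0],[0.0,0.0,0.0],0],[[32,0,0],[0.0,0.0,0.0],0],[[40,0,0],[0.0,0.0,0.0],0]]
[[[8,0,0],[0.0,0.0,0.0],0],[[16,0,0],[0.0,0.0,0.0],0],[[24,0,0],[0.0,0.0,0.0],0],[[32,0,0],[0.0,0.0,0.0],0],[[40,0,0],[0.0,0.0,0.0],0]]
[[[8,0,0],[0.0,0.0,0.0],0],[[16,0,0],[0.0,0.0,0.0],0],[[24,0,0],[0.0,0.0,0.0],0],[[24,0,-27],[0.0,0.0,0.0],0],[[24,0,-54],[0.0,0.0,0.0],0]]
[538.37370344  41.70244907 210.        ]
```

That last call ended with a 162 N reading: the fast descent overshot onto the mat. From here the last centimetres of every approach will be slow, with more clearance. Closing the grip.

Call:
arm_command:
  steps:
    - {"translation":[0,0,0],"rotation":[0,0,0],"claw":50}
    - {"translation":[0,0,0],"rotation":[0,0,0],"claw":50}
    - {"translation":[0,0,0],"rotation":[0,0,0],"claw":50}
    - {"translation":[0,0,-10],"rotation":[0,0,0],"claw":50}
    - {"translation":[0,0,-20],"rotation":[0,0,0],"claw":50}

```text
clock: 9.4
tool_pos: [0.5082, 0.2387, 0.0249]
orientation: [180.0, -0.0, -87.3]
force: [0.3, -0.3, -0.9]
opening: 0.0597
gripper_force: 30.0
```

Call:
arm_command:
  steps:
    - {"translation":[0,0,-35],"rotation":[0,0,0],"claw":50}
    - {"translation":[0,0,-75],"rotation":[0,0,0],"claw":50}
    - {"translation":[0,0,-115],"rotation":[0,0,0],"claw":50}
    - {"translation":[0,0,-155],"rotation":[0,0,0],"claw":50}
    - {"translation":[0,0,-190],"rotation":[0,0,0],"claw":50}

```text
clock: 9.9
tool_pos: [0.5084, 0.2389, 0.2179]
orientation: [-179.9, 0.1, -87.3]
force: [0.1, 0.3, -1.3]
opening: 0.06
gripper_force: 30.0
```

Call:
arm_command:
  steps:
    - {"translation":[26,-4,0],"rotation":[0,0,0.1],"claw":50}
    - {"translation":[53,-7,0],"rotation":[0,0,0.3],"claw":50}
    - {"translation":[79,-11,0],"rotation":[0,0,0.4],"claw":50}
    - {"translation":[105,-14,0],"rotation":[0,0,0.6],"claw":50}
    - {"translation":[132,-18,0],"rotation":[0,0,0.7],"claw":50}

```text
clock: 10.4
tool_pos: [0.5324, 0.1069, 0.2155]
orientation: [-180.0, 0.0, -90.8]
force: [0.8, -0.5, -1.1]
opening: 0.0594
gripper_force: 30.0
```

Call:
arm_command:
  steps:
    - {"translation":[24,-6,0],"rotation":[0,0,0.1],"claw":50}
    - {"translation":[24,-6,20],"rotation":[0,0,0.1],"claw":50}
    - {"translation":[24,-6,39],"rotation":[0,0,0.1],"claw":50}
    - {"translation":[24,-6,50],"rotation":[0,0,0.1],"claw":50}
    - {"translation":[24,-6,56],"rotation":[0,0,0.1],"claw":50}

```text
clock: 10.9
tool_pos: [0.5379, 0.0836, 0.1582]
orientation: [180.0, -0.0, -91.3]
force: [-0.4, 0.2, 0.2]
opening: 0.0598
gripper_force: 30.0
```

Call:
arm_command:
  steps:
    - {"translation":[0,0,2],"rotation":[0,0,0],"claw":50}
    - {"translation":[0,0,4],"rotation":[0,0,0],"claw":50}
    - {"translation":[0,0,5],"rotation":[0,0,0],"claw":50}
    - {"translation":[0,0,5],"rotation":[0,0,0],"claw":50}

```text
clock: 11.3
tool_pos: [0.5384, 0.0838, 0.1539]
orientation: [-180.0, 0.0, -91.3]
force: [0.0, -0.1, -0.4]
opening: 0.0598
gripper_force: 30.0
```

Call:
arm_command:
  steps:
    - {"translation":[0,0,1],"rotation":[0,0,0],"claw":50}
    - {"translation":[0,0,1],"rotation":[0,0,0],"claw":86}
    - {"translation":[0,0,1],"rotation":[0,0,0],"claw":86}
    - {"translation":[0,0,1],"rotation":[0,0,0],"claw":86}
    - {"translation":[0,0,1],"rotation":[0,0,0],"claw":86}

```text
clock: 11.8
tool_pos: [0.5382, 0.0835, 0.1526]
orientation: [-180.0, -0.0, -91.3]
force: [0.7, 0.6, 0.1]
opening: 0.0838
gripper_force: 0.0
```

Call:
arm_command:
  steps:
    - {"translation":[0,0,-30],"rotation":[0,0,0],"claw":86}
    - {"translation":[0,0,-60],"rotation":[0,0,0],"claw":0}
    - {"translation":[-35,0,-60],"rotation":[0,0,0],"claw":0}
    - {"translation":[-70,0,-60],"rotation":[0,0,0],"claw":0}
    - {"translation":[-70,0,-60],"rotation":[0,0,0],"claw":0}

```text
clock: 12.3
tool_pos: [0.5403, 0.1565, 0.2128]
orientation: [-179.9, 0.0, -91.2]
force: [1.0, -0.7, -0.4]
opening: 0.0597
gripper_force: 0.0
```

Run:
```python
from h import *
print(ctrl.get_obs()["tool_pos"],ctrl.get_obs()["opening"])
shot("wrist","w3"); shot("top","t3")
cv2.imwrite("pics/c3.png",np.hstack([cv2.resize(cv2.imread("pics/w3.png"),(400,300)),cv2.resize(cv2.imread("pics/t3.png")[180:290,150:450],(400,300))]))
```

```text
[0.54029706 0.15650061 0.21276177] 0.05971071605280731
```

View pics/c3.png

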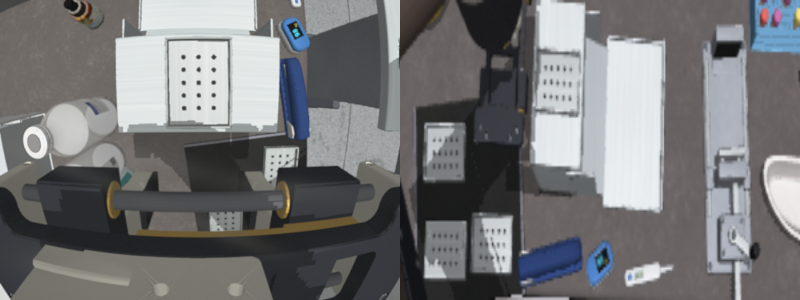

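The lid lies centred and square on the shelf, hollow side up. Lowering behind it and pushing.

Call:
arm_command:
  steps:
    - {"translation":[0,0,20],"rotation":[0,0,0],"claw":0}
    - {"translation":[0,0,38],"rotation":[0,0,0],"claw":0}
    - {"translation":[0,0,50],"rotation":[0,0,0],"claw":0}
    - {"translation":[0,0,55],"rotation":[0,0,0],"claw":0}
    - {"translation":[5,0,55],"rotation":[0,0,0],"claw":0}

```text
clock: 12.9
tool_pos: [0.5396, 0.1482, 0.1571]
orientation: [180.0, -0.0, -91.3]
force: [0.0, -0.2, 0.4]
opening: 0.0117
gripper_force: 0.0
```

Call:
arm_command:
  steps:
    - {"translation":[8,0,0],"rotation":[0,0,0],"claw":0}
    - {"translation":[16,0,0],"rotation":[0,0,0],"claw":0}
    - {"translation":[24,0,0],"rotation":[0,0,0],"claw":0}
    - {"translation":[32,0,0],"rotation":[0,0,0],"claw":0}
    - {"translation":[40,0,0],"rotation":[0,0,0],"claw":0}

```text
clock: 13.4
tool_pos: [0.539, 0.1079, 0.158]
orientation: [-180.0, 0.0, -91.3]
force: [-0.2, 0.6, 0.4]
opening: 0.0
gripper_force: 0.3
```

Call:
arm_command:
  steps:
    - {"translation":[8,0,0],"rotation":[0,0,0],"claw":0}
    - {"translation":[16,0,0],"rotation":[0,0,0],"claw":0}
    - {"translation":[24,0,0],"rotation":[0,0,0],"claw":0}
    - {"translation":[32,0,0],"rotation":[0,0,0],"claw":0}
    - {"translation":[40,0,0],"rotation":[0,0,0],"claw":0}

```text
clock: 13.9
tool_pos: [0.5378, 0.0678, 0.1575]
orientation: [180.0, -0.0, -91.3]
force: [-1.0, 0.1, -0.2]
opening: 0.0006
gripper_force: 0.0
```

Call:
arm_command:
  steps:
    - {"translation":[8,0,0],"rotation":[0,0,0],"claw":0}
    - {"translation":[16,0,0],"rotation":[0,0,0],"claw":0}
    - {"translation":[24,0,0],"rotation":[0,0,0],"claw":0}
    - {"translation":[24,0,-25],"rotation":[0,0,0],"claw":0}
    - {"translation":[24,0,-60],"rotation":[0,0,0],"claw":0}

```text
clock: 14.4
tool_pos: [0.536, 0.0435, 0.2164]
orientation: [179.8, -0.1, -91.4]
force: [0.9, 0.4, -0.1]
opening: 0.0006
gripper_force: 0.0
```

Run:
```python
from h import *
o=ctrl.get_obs();print(o["tool_pos"])
shot("wrist","w4"); shot("scene","s4")
cv2.imwrite("pics/c4.png",np.hstack([cv2.resize(cv2.imread("pics/w4.png"),(400,300)),cv2.resize(cv2.imread("pics/s4.png")[190:390,200:400],(400,300))]))
```

```text
[0.53603738 0.04352414 0.21644823]
```

View pics/c4.png

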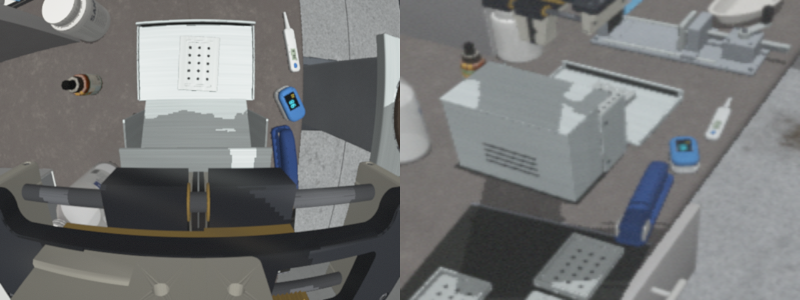

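The lid tumbled onto the run-out and lies nearly straight (about (200,62) in the wrist half). Next I'll measure it with wrist depth.

```bash
cat >> h.py <<'E'
def wcloud(d,o):
    c,f=cam("wrist"); v,u=np.mgrid[0:480,0:640]; x=u-c["cx"]; y=v-c["cy"]; r=np.hypot(x,y)+1e-9; th=r/f
    t=np.tan(th); P=np.stack([x/r*t*d,y/r*t*d,d],-1); H=np.array(c["hand_eye"])
    P=P@H[:3,:3].T+H[:3,3]
    return P@R.from_euler('xyz',o["orientation"],degrees=True).as_matrix().T+o["tool_pos"]
def lidfit(W,x0,x1,y0,y1,lo,hi):
    m=(W[...,0]>x0)&(W[...,0]<x1)&(W[...,1]>y0)&(W[...,1]<y1)&(W[...,2]>lo)&(W[...,2]<hi)
    m=cv2.morphologyEx(m.astype(np.uint8),cv2.MORPH_CLOSE,np.ones((3,3)))
    k,l,st,_=cv2.connectedComponentsWithStats(m,connectivity=4); i=1+np.argmax(st[1:,4])
    P=W[(l==i)&(W[...,2]>lo)&(W[...,2]<hi)]; print(len(P),np.median(P[:,2]).round(4),*rect(P),(P.mean(0)*1000).round(1))
E
python3 - <<'E'
from h import *
o=ctrl.get_obs(); p,d=ctrl.snapshot("wrist"); W=wcloud(d,o)
lidfit(W,.40,.66,-.12,-.01,.014,.026)
lidfit(W,.40,.66,-.15,-.01,.001,.011)
lidfit(W,.40,.66,-.0,.15,.14,.16)
lidfit(W,.36,.46,.15,.28,.006,.03)
p,d=shot("top","t4"); T=cloud("top",d)
lidfit(T,.44,.65,-.12,-.01,.014,.026)
fit("fixjaw",T,(378,185,415,205),.06,.085)
E
```

```text
5319 0.0196 [531.6 -63.5] [84.3 60.8] 85.5 [531.7 -63.2  19.6]
15406 0.0057 [535.3 -68.8] [192.7 120.6] -1.0 [538.2 -70.4   5.7]
9054 0.1495 [538.6  59.5] [160.4  53. ] -1.1 [538.   45.7 149.4]Traceback (most recent call last):
  File "<stdin>", line 6, in <module>
  File "h.py", line 71, in lidfit
    k,l,st,_=cv2.connectedComponentsWithStats(m,connectivity=4); i=1+np.argmax(st[1:,4])
                                                                     ~~~~~~~~~^^^^^^^^^^
    return _wrapfunc(a, 'argmax', axis=axis, out=out, **kwds)
    return bound(*args, **kwds)
ValueError: attempt to get argmax of an empty sequence
```

Run:
```python
from h import *
p=Plan(); p.to(531.6,-63.5,120,-94.5,86,step=40); p.to(531.6,-63.5,35,-94.5,86,step=25); p.to(531.6,-63.5,11,-94.5,86,step=7); p.to(531.6,-63.5,11,-94.5,50,hold=7);p.flush()
p.to(531.6,-63.5,31,-94.5,50,step=8);p.to(531.6,-63.5,151,-94.5,50,step=30); p.to(500,-265,210,-178,50,step=25);p.flush(); print(p.p,p.q.as_euler('xyz',degrees=True))
```

```text
[[[27,1,25],[0.0,0.0,0.2],86],[[54,3,50],[0.0,0.0,0.3],86],[[81,4,75],[0.0,0.0,0.5],86],[[108,5,100],[0.0,0.0,0.6],86],[[108,5,121],[0.0,0.0,0.6],86]]
[[[0,0,21],[0.0,0.0,0.0],86],[[0,0,43],[0.0,0.0,0.0],86],[[1,0,64],[0.0,0.0,0.0],86],[[1,0,70],[0.0,0.0,0.0],86],[[1,0,76],[0.0,0.0,0.0],86]]
[[[0,0,6],[0.0,0.0,0.0],86],[[0,0,12],[0.0,0.0,0.0],86],[[0,0,12],[0.0,0.0,0.0],50],[[0,0,12],[0.0,0.0,0.0],50],[[0,0,12],[0.0,0.0,0.0],50]]
[[[0,0,0],[0.0,0.0,0.0],50],[[0,0,0],[0.0,0.0,0.0],50],[[0,0,0],[0.0,0.0,0.0],50],[[0,0,0],[0.0,0.0,0.0],50],[[0,0,0],[0.0,0.0,0.0],50]]
[[[0,0,-7],[0.0,0.0,0.0],50],[[0,0,-13],[0.0,0.0,0.0],50],[[0,0,-20],[0.0,0.0,0.0],50],[[0,0,-44],[0.0,0.0,0.0],50],[[0,0,-68],[0.0,0.0,0.0],50]]
[[[0,0,-24],[0.0,0.0,0.0],50],[[0,0,-48],[0.0,0.0,0.0],50],[[-1,0,-72],[0.0,0.0,0.0],50],[[18,1,-77],[0.0,0.0,1.5],50],[[36,3,-83],[0.0,0.0,3.0],50]]
[[[18,-3,-5],[0.0,0.0,1.6],50],[[36,-7,-11],[0.0,0.0,3.1],50],[[55,-10,-16],[0.0,0.0,4.6],50],[[73,-14,-22],[0.0,0.0,6.1],50],[[91,-17,-27],[0.0,0.0,7.6],50]]
[[[12,-14,-5],[0.0,0.0,1.6],50],[[25,-28,-11],[0.0,0.0,3.1],50],[[37,-42,-16],[0.0,0.0,4.6],50],[[49,-56,-22],[0.0,0.1,6.1],50]]
[ 500.35657655 -264.95413591  210.31236707] [-179.94806163   -0.21970964 -177.82919817]
```

Call:
arm_command:
  steps:
    - {"translation":[27,1,25],"rotation":[0,0,0.2],"claw":86}
    - {"translation":[54,3,50],"rotation":[0,0,0.3],"claw":86}
    - {"translation":[81,4,75],"rotation":[0,0,0.5],"claw":86}
    - {"translation":[108,5,100],"rotation":[0,0,0.6],"claw":86}
    - {"translation":[108,5,100],"rotation":[0,0,0.6],"claw":86}

```text
clock: 15.05
tool_pos: [0.5262, -0.066, 0.1133]
orientation: [179.6, -0.1, -94.5]
force: [-0.6, -0.1, -0.1]
opening: 0.0352
gripper_force: 0.0
```

Call:
arm_command:
  steps:
    - {"translation":[0,0,0],"rotation":[0,0,0],"claw":86}
    - {"translation":[0,0,0],"rotation":[0,0,0],"claw":86}
    - {"translation":[0,0,21],"rotation":[0,0,0],"claw":86}
    - {"translation":[0,0,43],"rotation":[0,0,0],"claw":86}
    - {"translation":[1,0,64],"rotation":[0,0,0],"claw":86}

```text
clock: 15.55
tool_pos: [0.5308, -0.0631, 0.054]
orientation: [-179.9, 0.0, -94.2]
force: [-0.4, -0.2, -0.0]
opening: 0.0748
gripper_force: 0.0
```

Call:
arm_command:
  steps:
    - {"translation":[0,0,10],"rotation":[0,0,0],"claw":86}
    - {"translation":[0,0,20],"rotation":[0,0,0],"claw":86}
    - {"translation":[0,0,28],"rotation":[0,0,0],"claw":86}
    - {"translation":[0,0,34],"rotation":[0,0,0],"claw":86}
    - {"translation":[0,0,38],"rotation":[0,0,0],"claw":86}

```text
clock: 16.05
tool_pos: [0.53, -0.0641, 0.0154]
orientation: [-180.0, 0.0, -94.3]
force: [-0.6, 0.7, 0.1]
opening: 0.0863
gripper_force: 0.0
```

Call:
arm_command:
  steps:
    - {"translation":[0,0,3],"rotation":[0,0,0],"claw":86}
    - {"translation":[0,0,3],"rotation":[0,0,0],"claw":50}
    - {"translation":[0,0,3],"rotation":[0,0,0],"claw":50}
    - {"translation":[0,0,3],"rotation":[0,0,0],"claw":50}
    - {"translation":[0,0,3],"rotation":[0,0,0],"claw":50}

```text
clock: 16.55
tool_pos: [0.53, -0.0642, 0.0129]
orientation: [-180.0, 0.0, -94.3]
force: [0.0, 0.2, 0.8]
opening: 0.0598
gripper_force: 24.8
```

Call:
arm_command:
  steps:
    - {"translation":[0,0,0],"rotation":[0,0,0],"claw":50}
    - {"translation":[0,0,0],"rotation":[0,0,0],"claw":50}
    - {"translation":[0,0,0],"rotation":[0,0,0],"claw":50}
    - {"translation":[0,0,0],"rotation":[0,0,0],"claw":50}
    - {"translation":[0,0,0],"rotation":[0,0,0],"claw":50}

```text
clock: 17.05
tool_pos: [0.53, -0.0643, 0.0128]
orientation: [-180.0, 0.0, -94.3]
force: [-0.2, 0.6, 5.8]
opening: 0.0593
gripper_force: 30.0
```

Call:
arm_command:
  steps:
    - {"translation":[0,0,-7],"rotation":[0,0,0],"claw":50}
    - {"translation":[0,0,-13],"rotation":[0,0,0],"claw":50}
    - {"translation":[0,0,-20],"rotation":[0,0,0],"claw":50}
    - {"translation":[0,0,-44],"rotation":[0,0,0],"claw":50}
    - {"translation":[0,0,-68],"rotation":[0,0,0],"claw":50}

```text
clock: 17.55
tool_pos: [0.5292, -0.0644, 0.0812]
orientation: [179.9, -0.0, -94.3]
force: [0.7, 1.0, -0.7]
opening: 0.0593
gripper_force: 30.0
```

Call:
arm_command:
  steps:
    - {"translation":[0,0,-24],"rotation":[0,0,0],"claw":50}
    - {"translation":[0,0,-48],"rotation":[0,0,0],"claw":50}
    - {"translation":[-1,0,-72],"rotation":[0,0,0],"claw":50}
    - {"translation":[18,1,-77],"rotation":[0,0,1.5],"claw":50}
    - {"translation":[36,3,-83],"rotation":[0,0,3.0],"claw":50}

```text
clock: 18.05
tool_pos: [0.5242, -0.0999, 0.165]
orientation: [-179.9, 0.1, -109.6]
force: [0.2, -0.4, -0.7]
opening: 0.0598
gripper_force: 30.0
```

Call:
arm_command:
  steps:
    - {"translation":[18,-3,-5],"rotation":[0,0,1.6],"claw":50}
    - {"translation":[36,-7,-11],"rotation":[0,0,3.1],"claw":50}
    - {"translation":[55,-10,-16],"rotation":[0,0,4.6],"claw":50}
    - {"translation":[73,-14,-22],"rotation":[0,0,6.1],"claw":50}
    - {"translation":[91,-17,-27],"rotation":[0,0,7.6],"claw":50}

```text
clock: 18.55
tool_pos: [0.5096, -0.1921, 0.1914]
orientation: [-180.0, 0.0, -147.6]
force: [0.1, 0.3, -0.1]
opening: 0.0594
gripper_force: 30.0
```

Call:
arm_command:
  steps:
    - {"translation":[12,-14,-5],"rotation":[0,0,1.6],"claw":50}
    - {"translation":[25,-28,-11],"rotation":[0,0,3.1],"claw":50}
    - {"translation":[37,-42,-16],"rotation":[0,0,4.6],"claw":50}
    - {"translation":[49,-56,-22],"rotation":[0,0,6.1],"claw":50}
    - {"translation":[49,-56,-22],"rotation":[0,0,6.1],"claw":50}

```text
clock: 19.05
tool_pos: [0.4987, -0.2666, 0.2137]
orientation: [-180.0, 0.1, -178.1]
force: [-0.3, -0.7, -0.8]
opening: 0.0595
gripper_force: 30.0
```

Run:
```python
from h import *
o=ctrl.get_obs(); p,d=shot("wrist","w5"); W=wcloud(d,o); print(o["tool_pos"],o["orientation"])
np.save("pics/w5W.npy",W)
lidfit(W,.58,.66,-.34,-.20,.06,.085)
lidfit(W,.44,.55,-.34,-.20,.05,.08)
lidfit(W,.36,.46,-.34,-.20,.04,.054)
lidfit(W,.34,.66,-.34,-.20,.006,.015)
```

```text
[ 0.49870827 -0.26659635  0.21365194] [-1.79968274e+02  5.89035340e-02 -1.78126151e+02]
178 0.0759 [ 640.6 -331.6] [21.2  8.9] 36.1 [ 635.2 -333.7   74.9]
1217 0.0682 [ 478.6 -271.7] [57.  12.6] -87.8 [ 477.7 -271.5   66.8]
2254 0.0494 [ 416.7 -274.1] [49.5 44.8] -88.5 [ 418.1 -271.5   49.4]
3152 0.0096 [ 431.8 -252.3] [98.8 53.2] 2.6 [ 434.2 -246.8    9.7]
```

View pics/w5.png

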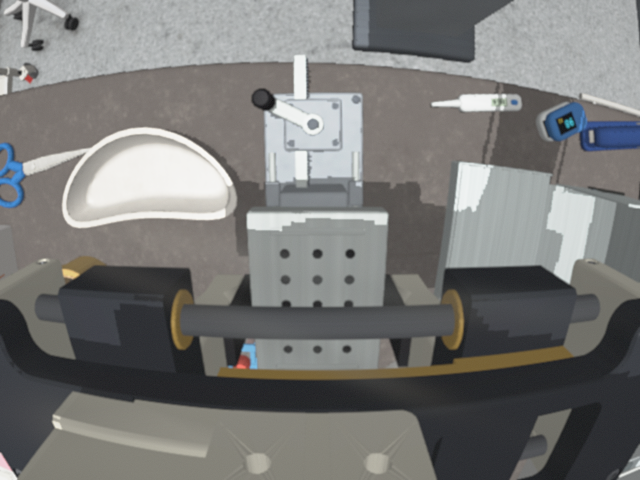

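The lid is held squarely between the fingers (its front edge at row 215, columns 248–388), and the open clamp and crank are visible behind it. Next I'll compute the lid's offset in the hand.

Run:
```python
from h import *
W=np.load("pics/w5W.npy"); m=(W[...,2]>.205)&(W[...,2]<.235)&(abs(W[...,0]-.49)<.07)&(abs(W[...,1]+.266)<.05)
v,u=np.mgrid[0:480,0:640]; m&=(v<305)&(v>200)
P=W[m]; print(len(P),np.median(P[:,2]),rect(P),P.min(0).round(4),P.max(0).round(4))
pts=np.array([[398.5,-310],[451.7,-299.6],[461,-278.5],[452.6,-246.8],[406.2,-232.7],[377.3,-275.1],[401.7,-311]])
from scipy.optimize import least_squares
print(least_squares(lambda c:np.hypot(*(pts-c).T)-42,[417,-272]).x)
T=cloud("top",np.load("pics/t4.npy"))
for lo,hi in((.06,.085),(.008,.013)):
  pass
P=fit("fj",T,(378,185,415,205),.06,.085); print(np.percentile(P[:,0],[2,5,95,98]))
```

```text
14901 0.22033165719798448 (array([ 479.5, -268.1]), array([91.3, 43.2]), -88.0) [ 0.4572 -0.3134  0.2066] [ 0.5021 -0.2222  0.235 ]
[ 419.27564002 -272.89125111]Traceback (most recent call last):
  File "<stdin>", line 8, in <module>
    fid = stack.enter_context(open(os.fspath(file), "rb"))
                              ~~~~^^^^^^^^^^^^^^^^^^^^^^^
FileNotFoundError: [Errno 2] No such file or directory: 'pics/t4.npy'
```

Call:
arm_command:
  steps:
    - {"translation":[-25,-1,0],"rotation":[0,0,0],"claw":50}
    - {"translation":[-50,-3,0],"rotation":[0,0,0],"claw":50}
    - {"translation":[-69,-4,0],"rotation":[0,0,0],"claw":50}
    - {"translation":[-69,-4,25],"rotation":[0,0,0],"claw":50}
    - {"translation":[-69,-4,50],"rotation":[0,0,0],"claw":50}

```text
clock: 19.6
tool_pos: [0.5689, -0.2654, 0.1621]
orientation: [180.0, 0.1, -177.6]
force: [0.0, -0.1, -0.9]
opening: 0.0594
gripper_force: 30.0
```

Call:
arm_command:
  steps:
    - {"translation":[0,0,25],"rotation":[0,0,0],"claw":50}
    - {"translation":[0,0,50],"rotation":[0,0,0],"claw":50}
    - {"translation":[0,0,75],"rotation":[0,0,0],"claw":50}
    - {"translation":[0,0,95],"rotation":[0,0,0],"claw":50}
    - {"translation":[0,0,110],"rotation":[0,0,0],"claw":50}

```text
clock: 20.1
tool_pos: [0.5673, -0.2653, 0.0509]
orientation: [180.0, -0.1, -177.7]
force: [-0.4, -0.5, -0.4]
opening: 0.0596
gripper_force: 30.0
```

Call:
arm_command:
  steps:
    - {"translation":[0,0,10],"rotation":[0,0,0],"claw":50}
    - {"translation":[0,0,18],"rotation":[0,0,0],"claw":50}
    - {"translation":[0,0,24],"rotation":[0,0,0],"claw":50}
    - {"translation":[0,0,28],"rotation":[0,0,0],"claw":50}
    - {"translation":[0,0,30],"rotation":[0,0,0],"claw":50}

```text
clock: 20.6
tool_pos: [0.5682, -0.2664, 0.0226]
orientation: [-180.0, 0.0, -177.8]
force: [0.8, 0.4, -0.9]
opening: 0.0594
gripper_force: 30.0
```

Call:
arm_command:
  steps:
    - {"translation":[0,-1,2],"rotation":[0,0,0],"claw":50}
    - {"translation":[0,-2,4],"rotation":[0,0,0],"claw":50}
    - {"translation":[0,-2,5],"rotation":[0,0,0],"claw":50}
    - {"translation":[0,-2,5],"rotation":[0,0,0],"claw":50}

```text
clock: 21.0
tool_pos: [0.568, -0.2685, 0.0175]
orientation: [180.0, -0.0, -177.8]
force: [-0.1, 0.0, -0.9]
opening: 0.0594
gripper_force: 30.0
```

Call:
arm_command:
  steps:
    - {"translation":[0,0,0],"rotation":[0,0,0],"claw":70}
    - {"translation":[0,0,0],"rotation":[0,0,0],"claw":86}
    - {"translation":[0,0,0],"rotation":[0,0,0],"claw":86}
    - {"translation":[0,0,0],"rotation":[0,0,0],"claw":86}
    - {"translation":[0,0,0],"rotation":[0,0,0],"claw":86}

```text
clock: 21.5
tool_pos: [0.5681, -0.2684, 0.0176]
orientation: [-180.0, 0.0, -177.8]
force: [0.1, -0.0, -0.7]
opening: 0.0855
gripper_force: 0.0
```

Call:
arm_command:
  steps:
    - {"translation":[0,0,-20],"rotation":[0,0,0],"claw":86}
    - {"translation":[0,0,-60],"rotation":[0,0,0],"claw":86}
    - {"translation":[0,0,-100],"rotation":[0,0,0],"claw":86}
    - {"translation":[40,0,-140],"rotation":[0,0,0],"claw":86}
    - {"translation":[80,0,-180],"rotation":[0,0,0],"claw":86}

```text
clock: 22.0
tool_pos: [0.4969, -0.2709, 0.1893]
orientation: [-180.0, -0.0, -177.8]
force: [0.3, -1.4, -0.0]
opening: 0.0859
gripper_force: 0.0
```

Run:
```python
from h import *
ctrl.snapshot("wrist")
o=ctrl.get_obs(); p,d=shot("wrist","w6"); W=wcloud(d,o); print(o["tool_pos"],o["orientation"])
lidfit(W,.5,.66,-.31,-.22,.018,.032)
m=(W[...,2]>.06)&(W[...,2]<.085)&(W[...,0]>.59)&(abs(W[...,1]+.266)<.035); print(m.sum(), rect(W[m]) if m.sum()>5 else 0)
p,d=shot("top","t6"); T=cloud("top",d)
fit("fj",T,(378,185,415,205),.06,.085); lidfit(T,.5,.66,-.32,-.22,.018,.032)
bright_rects("top",p.copy(),(162,217,243,290),0.016)
```

```text
[ 0.49412754 -0.27189992  0.19602343] [-179.87148752    0.33697686 -177.83221983]
3603 0.0235 [ 556.7 -270.1] [61.  59.2] -88.6 [ 555.  -269.9   23.5]
1222 (array([ 619.4, -265.4]), array([58.5, 15.1]), -87.7)
fj 12 0.0637 [ 612.3 -248. ] [19.7  2.7] 83.8 [ 612.9 -246.5   64.9]
127 0.0242 [ 562.6 -292.5] [43.  33.7] -1.9 [ 561.9 -287.7   24.2]
0.016 (array([492.2, 334.7]), array([86.6, 62.9]), -88.6)
0.016 (array([398.8, 227.7]), array([85.8, 59.1]), -88.4)
0.016 (array([390.5, 323.3]), array([86.8, 58.9]), -88.4)
```

Run:
```python
from h import *
T=cloud("top",np.load("pics/t0.npy"))
m=(T[...,2]>.04)&(T[...,2]<.4)&(T[...,0]<.66)&(T[...,0]>.45)&(T[...,1]>.2)&(T[...,1]<.5)
P=T[m]; print(P.min(0),P.max(0))
for y in (.3,.33,.36,.39): 
    q=P[abs(P[:,1]-y)<.01]; print(y,len(q), q.min(0) if len(q) else 0)
p=Plan(); p.to(500,-100,240,-140,86); p.to(494,336,240,-88,86); p.to(494,336,70,-88,87,step=35); p.flush(); print(p.p)
```

```text
[0.6188018  0.22066714 0.04003849] [0.65998351 0.4544399  0.16529938]
0.3 0 0
0.33 15 [0.65145175 0.33327063 0.12429876]
0.36 225 [0.62254655 0.35005901 0.04007044]
0.39 196 [0.6188018  0.38004074 0.04148191]
[[[-2,34,-10],[0.0,0.0,-1.5],86],[[-4,69,-19],[0.0,0.0,-3.0],86],[[-6,103,-29],[0.0,0.0,-4.5],86],[[-7,137,-39],[0.0,0.0,-6.1],86],[[-9,171,-48],[0.0,0.1,-7.6],86]]
[[[-28,34,0],[0.0,0.0,-1.0],86],[[-55,67,0],[0.0,0.0,-2.1],86],[[-83,101,-1],[0.0,0.0,-3.1],86],[[-111,135,-1],[0.0,0.0,-4.1],86],[[-138,169,-1],[0.0,0.0,-5.2],86]]
[[[-40,18,0],[0.0,0.0,-1.0],86],[[-80,36,-1],[0.0,0.0,-2.1],86],[[-119,54,-1],[0.0,0.0,-3.1],86],[[-159,72,-1],[0.0,0.0,-4.1],86],[[-199,90,-1],[0.0,-0.1,-5.2],86]]
[[[0,0,34],[0.0,0.0,0.0],87],[[0,0,68],[0.0,0.0,0.0],87],[[1,0,102],[0.0,0.0,0.0],87],[[1,0,136],[0.0,0.0,0.0],87],[[1,0,170],[0.0,0.0,0.0],87]]
[494.39953524 335.99631711  69.79996916]
```

Call:
arm_command:
  steps:
    - {"translation":[-2,34,-10],"rotation":[0,0,-1.5],"claw":86}
    - {"translation":[-4,69,-19],"rotation":[0,0,-3.0],"claw":86}
    - {"translation":[-6,103,-29],"rotation":[0,0,-4.5],"claw":86}
    - {"translation":[-7,137,-39],"rotation":[0,0,-6.1],"claw":86}
    - {"translation":[-9,171,-48],"rotation":[0,0,-7.6],"claw":86}

```text
clock: 22.65
tool_pos: [0.4999, -0.0984, 0.2359]
orientation: [180.0, -0.0, -139.5]
force: [1.0, 0.3, -0.8]
opening: 0.0862
gripper_force: 0.0
```

Call:
arm_command:
  steps:
    - {"translation":[-28,34,0],"rotation":[0,0,-1.0],"claw":86}
    - {"translation":[-55,67,0],"rotation":[0,0,-2.1],"claw":86}
    - {"translation":[-83,101,-1],"rotation":[0,0,-3.1],"claw":86}
    - {"translation":[-111,135,-1],"rotation":[0,0,-4.1],"claw":86}
    - {"translation":[-138,169,-1],"rotation":[0,0,-5.2],"claw":86}

```text
clock: 23.15
tool_pos: [0.4961, 0.1204, 0.2365]
orientation: [180.0, -0.0, -113.6]
force: [1.9, -0.6, -0.4]
opening: 0.086
gripper_force: 0.0
```

Call:
arm_command:
  steps:
    - {"translation":[-40,18,0],"rotation":[0,0,-1.0],"claw":86}
    - {"translation":[-80,36,-1],"rotation":[0,0,-2.1],"claw":86}
    - {"translation":[-119,54,-1],"rotation":[0,0,-3.1],"claw":86}
    - {"translation":[-159,72,-1],"rotation":[0,0,-4.1],"claw":86}
    - {"translation":[-199,90,-1],"rotation":[0,0,-5.2],"claw":86}

```text
clock: 23.65
tool_pos: [0.4941, 0.3388, 0.2372]
orientation: [179.9, -0.1, -87.6]
force: [1.1, -0.2, -0.4]
opening: 0.086
gripper_force: 0.0
```

Run:
```python
from h import *
ctrl.snapshot("wrist");ctrl.snapshot("wrist")
o=ctrl.get_obs(); p,d=shot("wrist","w7"); W=wcloud(d,o); print(o["tool_pos"],o["orientation"])
P=W.reshape(-1,3)
m=(W[...,0]>.45)&(W[...,0]<.545)&(W[...,1]>.28)&(W[...,1]<.4)&(W[...,2]>.012)&(W[...,2]<.02); print(rect(W[m]))
m=(W[...,0]>.36)&(W[...,0]<.44)&(W[...,1]>.28)&(W[...,1]<.38)&(W[...,2]>.012)&(W[...,2]<.02); print(m.sum(),rect(W[m]))
m=(W[...,0]>.36)&(W[...,0]<.44)&(W[...,1]>.17)&(W[...,1]<.278)&(W[...,2]>.011)&(W[...,2]<.02); print(m.sum(),rect(W[m]))
p,d=shot("top","t7"); T=cloud("top",d)
fit("fj",T,(378,185,415,205),.06,.085); lidfit(T,.5,.66,-.32,-.22,.018,.032)
fit("sj",T,(378,205,415,255),.055,.08)
```

```text
[0.49422024 0.3413822  0.23612998] [ 1.79927688e+02 -7.27400762e-02 -8.74515164e+01]
(array([492.6, 334.2]), array([83.8, 59.5]), -87.5)
4198 (array([390.1, 322.5]), array([84.1, 60.9]), -88.9)
737 (array([399.8, 226.8]), array([84.3, 60.8]), -89.1)
fj 159 0.0729 [ 620.8 -264.9] [55.9 19.7] -88.8 [ 620.6 -264.5   72.2]
635 0.0238 [ 577.9 -272.1] [102.1  67.6] 3.6 [ 570.6 -268.7   23.8]
sj 148 0.0688 [ 481.1 -270.3] [55.8 17.4] -88.0 [ 480.9 -270.    68.5]
```

Call:
arm_command:
  steps:
    - {"translation":[7,2,35],"rotation":[0,0,0],"claw":87}
    - {"translation":[7,2,70],"rotation":[0,0,0],"claw":87}
    - {"translation":[7,2,105],"rotation":[0,0,0],"claw":87}
    - {"translation":[7,2,140],"rotation":[0,0,0],"claw":87}
    - {"translation":[7,2,170],"rotation":[0,0,0],"claw":87}

```text
clock: 24.35
tool_pos: [0.4925, 0.3279, 0.0665]
orientation: [179.9, -0.0, -88.0]
force: [0.5, 0.3, 0.2]
opening: 0.0871
gripper_force: 0.0
```

Call:
arm_command:
  steps:
    - {"translation":[0,0,15],"rotation":[0,0,0],"claw":87}
    - {"translation":[0,0,28],"rotation":[0,0,0],"claw":87}
    - {"translation":[0,0,38],"rotation":[0,0,0],"claw":87}
    - {"translation":[0,0,45],"rotation":[0,0,0],"claw":87}
    - {"translation":[0,0,50],"rotation":[0,0,0],"claw":87}

```text
clock: 24.85
tool_pos: [0.493, 0.3297, 0.0182]
orientation: [-180.0, 0.0, -87.8]
force: [-0.9, -0.4, 0.4]
opening: 0.0868
gripper_force: 0.0
```

Call:
arm_command:
  steps:
    - {"translation":[-4,0,4],"rotation":[0,0,0],"claw":87}
    - {"translation":[-4,0,7],"rotation":[0,0,0],"claw":87}
    - {"translation":[-4,0,10],"rotation":[0,0,0],"claw":87}
    - {"translation":[-4,0,10],"rotation":[0,0,0],"claw":87}
    - {"translation":[-4,0,10],"rotation":[0,0,0],"claw":50}

```text
clock: 25.35
tool_pos: [0.4927, 0.3337, 0.0084]
orientation: [-180.0, 0.0, -87.8]
force: [0.2, 1.0, -0.4]
opening: 0.083
gripper_force: 0.0
```

Call:
arm_command:
  steps:
    - {"translation":[0,0,0],"rotation":[0,0,0],"claw":50}
    - {"translation":[0,0,0],"rotation":[0,0,0],"claw":50}
    - {"translation":[0,0,0],"rotation":[0,0,0],"claw":50}
    - {"translation":[0,0,0],"rotation":[0,0,0],"claw":50}
    - {"translation":[0,0,0],"rotation":[0,0,0],"claw":50}

```text
clock: 25.85
tool_pos: [0.4927, 0.3337, 0.0084]
orientation: [-180.0, 0.0, -87.8]
force: [-1.1, -0.6, 1.3]
opening: 0.0595
gripper_force: 30.0
```

Call:
arm_command:
  steps:
    - {"translation":[0,0,0],"rotation":[0,0,0],"claw":50}
    - {"translation":[0,0,-10],"rotation":[0,0,0],"claw":50}
    - {"translation":[0,0,-30],"rotation":[0,0,0],"claw":50}
    - {"translation":[0,0,-60],"rotation":[0,0,0],"claw":50}
    - {"translation":[0,0,-90],"rotation":[0,0,0],"claw":50}

```text
clock: 26.35
tool_pos: [0.4923, 0.3333, 0.0994]
orientation: [180.0, -0.0, -87.8]
force: [0.6, 1.2, -1.1]
opening: 0.0593
gripper_force: 30.0
```

Call:
arm_command:
  steps:
    - {"translation":[0,0,-30],"rotation":[0,0,0],"claw":50}
    - {"translation":[0,0,-60],"rotation":[0,0,0],"claw":50}
    - {"translation":[0,0,-90],"rotation":[0,0,0],"claw":50}
    - {"translation":[0,0,-115],"rotation":[0,0,0],"claw":50}
    - {"translation":[0,0,-115],"rotation":[0,0,0],"claw":50}

```text
clock: 26.85
tool_pos: [0.4941, 0.3348, 0.2182]
orientation: [-179.7, 0.3, -87.8]
force: [0.2, 0.1, -0.4]
opening: 0.0593
gripper_force: 30.0
```

Run:
```python
from h import *
p=Plan(); print(p.p)
p.to(539,110,212,-91.2,50,step=30); p.to(539,83,212,-91.2,50,step=15,hold=2);p.flush(); print(p.p)
```

```text
[494.05211269 334.8122385  218.15972349]
[[[28,-5,1],[0.0,0.0,0.1],50],[[57,-9,1],[0.0,0.0,0.2],50],[[85,-14,2],[0.0,0.0,0.3],50],[[113,-18,3],[0.0,0.0,0.3],50],[[141,-23,3],[0.0,0.0,0.4],50]]
[[[29,-5,1],[0.0,0.0,0.1],50],[[57,-11,2],[-0.1,0.0,0.2],50],[[85,-16,2],[-0.1,0.1,0.3],50],[[98,-16,2],[-0.1,0.1,0.3],50],[[112,-16,2],[-0.1,0.1,0.3],50]]
[[[0,0,0],[0.0,0.0,0.0],50],[[0,0,0],[0.0,0.0,0.0],50]]
[538.85991187  82.88127405 212.15754594]
```

Call:
arm_command:
  steps:
    - {"translation":[28,-5,1],"rotation":[0,0,0.1],"claw":50}
    - {"translation":[57,-9,1],"rotation":[0,0,0.2],"claw":50}
    - {"translation":[85,-14,2],"rotation":[0,0,0.3],"claw":50}
    - {"translation":[113,-18,3],"rotation":[0,0,0.3],"claw":50}
    - {"translation":[141,-23,3],"rotation":[0,0,0.4],"claw":50}

```text
clock: 27.35
tool_pos: [0.5204, 0.1922, 0.21]
orientation: [180.0, -0.0, -89.8]
force: [0.3, -0.2, -1.5]
opening: 0.0595
gripper_force: 30.0
```

Call:
arm_command:
  steps:
    - {"translation":[29,-5,1],"rotation":[0,0,0.1],"claw":50}
    - {"translation":[57,-11,2],"rotation":[0,0,0.2],"claw":50}
    - {"translation":[85,-16,2],"rotation":[0,0,0.3],"claw":50}
    - {"translation":[98,-16,2],"rotation":[0,0,0.3],"claw":50}
    - {"translation":[112,-16,2],"rotation":[0,0,0.3],"claw":50}

```text
clock: 27.85
tool_pos: [0.537, 0.0808, 0.2081]
orientation: [180.0, 0.0, -91.4]
force: [-0.0, 0.6, -1.5]
opening: 0.0592
gripper_force: 30.0
```

Call:
arm_command:
  steps:
    - {"translation":[0,0,0],"rotation":[0,0,0],"claw":50}
    - {"translation":[0,0,15],"rotation":[0,0,0],"claw":50}
    - {"translation":[0,0,30],"rotation":[0,0,0],"claw":50}
    - {"translation":[0,0,42],"rotation":[0,0,0],"claw":50}
    - {"translation":[0,0,46],"rotation":[0,0,0],"claw":50}

```text
clock: 28.35
tool_pos: [0.5365, 0.0819, 0.1609]
orientation: [179.9, -0.0, -91.3]
force: [-0.8, -0.4, -0.1]
opening: 0.0597
gripper_force: 30.0
```

Call:
arm_command:
  steps:
    - {"translation":[0,0,3],"rotation":[0,0,0],"claw":50}
    - {"translation":[0,0,3],"rotation":[0,0,0],"claw":50}
    - {"translation":[0,0,3],"rotation":[0,0,0],"claw":50}

```text
clock: 28.65
tool_pos: [0.5376, 0.0819, 0.1598]
orientation: [-180.0, 0.0, -91.3]
force: [1.1, -0.0, -0.6]
opening: 0.0595
gripper_force: 30.0
```

Call:
arm_command:
  steps:
    - {"translation":[0,0,1],"rotation":[0,0,0],"claw":50}
    - {"translation":[0,0,2],"rotation":[0,0,0],"claw":50}
    - {"translation":[0,0,3],"rotation":[0,0,0],"claw":50}
    - {"translation":[0,0,3],"rotation":[0,0,0],"claw":50}
    - {"translation":[0,0,3],"rotation":[0,0,0],"claw":50}

```text
clock: 29.15
tool_pos: [0.5374, 0.0816, 0.1564]
orientation: [-180.0, -0.0, -91.3]
force: [0.3, 0.6, 0.5]
opening: 0.0597
gripper_force: 30.0
```

Call:
arm_command:
  steps:
    - {"translation":[0,0,0],"rotation":[0,0,0],"claw":70}
    - {"translation":[0,0,0],"rotation":[0,0,0],"claw":86}
    - {"translation":[0,0,0],"rotation":[0,0,0],"claw":86}
    - {"translation":[0,0,0],"rotation":[0,0,0],"claw":86}
    - {"translation":[0,0,0],"rotation":[0,0,0],"claw":86}

```text
clock: 29.65
tool_pos: [0.5372, 0.0816, 0.1563]
orientation: [180.0, -0.0, -91.3]
force: [0.8, 0.5, 0.5]
opening: 0.0854
gripper_force: 0.0
```

Call:
arm_command:
  steps:
    - {"translation":[0,0,-30],"rotation":[0,0,0],"claw":86}
    - {"translation":[0,0,-56],"rotation":[0,0,0],"claw":0}
    - {"translation":[-35,0,-56],"rotation":[0,0,0],"claw":0}
    - {"translation":[-70,0,-56],"rotation":[0,0,0],"claw":0}
    - {"translation":[-70,0,-56],"rotation":[0,0,0],"claw":0}

```text
clock: 30.15
tool_pos: [0.5393, 0.1546, 0.2124]
orientation: [-180.0, 0.0, -91.2]
force: [-0.1, -0.1, 0.8]
opening: 0.0595
gripper_force: 0.0
```

Run:
```python
from h import *
for i in range(4): ctrl.snapshot("wrist")
o=ctrl.get_obs(); p,d=shot("wrist","w8"); W=wcloud(d,o); print(o["tool_pos"],o["orientation"])
m=(W[...,0]>.45)&(W[...,0]<.63)&(W[...,1]>.02)&(W[...,1]<.14)&(W[...,2]>.159)&(W[...,2]<.17); print(m.sum(),rect(W[m]))
```

```text
[0.53869093 0.1511964  0.21208377] [ 1.79975507e+02 -2.00092757e-02 -9.13322238e+01]
2559 (array([537. ,  82.1]), array([84.3, 60.5]), 88.4)
```

Call:
arm_command:
  steps:
    - {"translation":[0,0,20],"rotation":[0,0,0],"claw":0}
    - {"translation":[0,0,38],"rotation":[0,0,0],"claw":0}
    - {"translation":[0,0,50],"rotation":[0,0,0],"claw":0}
    - {"translation":[0,0,55],"rotation":[0,0,0],"claw":0}
    - {"translation":[3,0,55],"rotation":[0,0,0],"claw":0}

```text
clock: 30.9
tool_pos: [0.5387, 0.1482, 0.1568]
orientation: [180.0, -0.0, -91.3]
force: [-0.8, -0.6, 0.5]
opening: 0.0019
gripper_force: 0.0
```

Call:
arm_command:
  steps:
    - {"translation":[8,0,0],"rotation":[0,0,0],"claw":0}
    - {"translation":[16,0,0],"rotation":[0,0,0],"claw":0}
    - {"translation":[24,0,0],"rotation":[0,0,0],"claw":0}
    - {"translation":[32,0,0],"rotation":[0,0,0],"claw":0}
    - {"translation":[40,0,0],"rotation":[0,0,0],"claw":0}

```text
clock: 31.4
tool_pos: [0.538, 0.108, 0.1577]
orientation: [-180.0, 0.0, -91.3]
force: [0.0, 1.3, 1.1]
opening: 0.0009
gripper_force: 0.4
```

Call:
arm_command:
  steps:
    - {"translation":[8,0,0],"rotation":[0,0,0],"claw":0}
    - {"translation":[16,0,0],"rotation":[0,0,0],"claw":0}
    - {"translation":[24,0,0],"rotation":[0,0,0],"claw":0}
    - {"translation":[32,0,0],"rotation":[0,0,0],"claw":0}
    - {"translation":[40,0,0],"rotation":[0,0,0],"claw":0}

```text
clock: 31.9
tool_pos: [0.5368, 0.0679, 0.1572]
orientation: [180.0, -0.0, -91.3]
force: [-0.3, -0.1, -0.3]
opening: 0.0007
gripper_force: 0.0
```

Call:
arm_command:
  steps:
    - {"translation":[8,0,0],"rotation":[0,0,0],"claw":0}
    - {"translation":[16,0,0],"rotation":[0,0,0],"claw":0}
    - {"translation":[24,0,0],"rotation":[0,0,0],"claw":0}
    - {"translation":[24,0,-25],"rotation":[0,0,0],"claw":0}
    - {"translation":[24,0,-60],"rotation":[0,0,0],"claw":86}

```text
clock: 32.4
tool_pos: [0.5351, 0.0436, 0.2161]
orientation: [179.8, -0.1, -91.4]
force: [0.8, 0.7, -0.2]
opening: 0.0043
gripper_force: 0.0
```

```bash
cat > run.py <<'E'
from h import *
for i in range(6): ctrl.snapshot("wrist")
o=ctrl.get_obs(); p,d=ctrl.snapshot("wrist"); W=wcloud(d,o); print(o["clock"],o["tool_pos"],o["orientation"])
lidfit(W,.40,.66,-.13,-.01,.014,.026)
p,d=ctrl.snapshot("top"); bright_rects("top",p.copy(),(162,217,243,290),0.016)
cv2.imwrite("pics/run%d.png"%(o["clock"]*10),p[180:290,150:450,::-1])
E
python3 run.py
```

```text
32.7 [0.53581746 0.04435798 0.21651699] [ 1.79933608e+02 -8.24778685e-03 -9.13462273e+01]
5478 0.0196 [531.2 -61.1] [83.9 60.8] 86.2 [531.2 -60.7  19.6]
0.016 (array([398.2, 216. ]), array([59.8, 57.7]), -85.9)
```

Call:
arm_command:
  steps:
    - {"translation":[27,1,25],"rotation":[0,0,0.2],"claw":86}
    - {"translation":[54,1,50],"rotation":[0,0,0.3],"claw":86}
    - {"translation":[81,2,75],"rotation":[0,0,0.4],"claw":86}
    - {"translation":[105,2,100],"rotation":[0,0,0.5],"claw":86}
    - {"translation":[105,2,100],"rotation":[0,0,0.5],"claw":86}

```text
clock: 33.3
tool_pos: [0.5287, -0.0627, 0.113]
orientation: [179.6, -0.1, -94.0]
force: [-0.8, -0.7, -0.8]
opening: 0.0749
gripper_force: 0.0
```

Call:
arm_command:
  steps:
    - {"translation":[0,0,0],"rotation":[0,0,0],"claw":86}
    - {"translation":[0,0,0],"rotation":[0,0,0],"claw":86}
    - {"translation":[0,0,21],"rotation":[0,0,0],"claw":86}
    - {"translation":[0,0,43],"rotation":[0,0,0],"claw":86}
    - {"translation":[0,0,64],"rotation":[0,0,0],"claw":86}

```text
clock: 33.8
tool_pos: [0.5331, -0.0591, 0.0538]
orientation: [-179.8, 0.0, -93.7]
force: [0.8, 0.9, 0.5]
opening: 0.0859
gripper_force: 0.0
```

Call:
arm_command:
  steps:
    - {"translation":[0,0,10],"rotation":[0,0,0],"claw":86}
    - {"translation":[0,0,20],"rotation":[0,0,0],"claw":86}
    - {"translation":[0,0,28],"rotation":[0,0,0],"claw":86}
    - {"translation":[0,0,34],"rotation":[0,0,0],"claw":86}
    - {"translation":[0,0,38],"rotation":[0,0,0],"claw":86}

```text
clock: 34.3
tool_pos: [0.5322, -0.0602, 0.0152]
orientation: [-180.0, 0.0, -93.8]
force: [1.3, 0.1, 0.1]
opening: 0.0859
gripper_force: 0.0
```

Call:
arm_command:
  steps:
    - {"translation":[0,0,1],"rotation":[0,0,0],"claw":86}
    - {"translation":[0,0,1],"rotation":[0,0,0],"claw":86}

```text
clock: 34.5
tool_pos: [0.5321, -0.0603, 0.0144]
orientation: [-180.0, 0.0, -93.8]
force: [0.2, 0.3, -0.3]
opening: 0.086
gripper_force: 0.0
```

Call:
arm_command:
  steps:
    - {"translation":[0,0,1],"rotation":[0,0,0],"claw":50}
    - {"translation":[0,0,1],"rotation":[0,0,0],"claw":50}
    - {"translation":[0,0,1],"rotation":[0,0,0],"claw":50}
    - {"translation":[0,0,1],"rotation":[0,0,0],"claw":50}
    - {"translation":[0,0,1],"rotation":[0,0,0],"claw":50}

```text
clock: 35.0
tool_pos: [0.532, -0.0603, 0.0134]
orientation: [-180.0, 0.0, -93.8]
force: [-1.0, -0.3, 1.8]
opening: 0.0595
gripper_force: 30.0
```

Call:
arm_command:
  steps:
    - {"translation":[0,0,0],"rotation":[0,0,0],"claw":50}
    - {"translation":[0,0,0],"rotation":[0,0,0],"claw":50}
    - {"translation":[0,0,0],"rotation":[0,0,0],"claw":50}
    - {"translation":[0,0,0],"rotation":[0,0,0],"claw":50}

```text
clock: 35.4
tool_pos: [0.532, -0.0603, 0.0134]
orientation: [-180.0, -0.0, -93.8]
force: [-1.0, 0.1, 3.0]
opening: 0.0593
gripper_force: 30.0
```

Call:
arm_command:
  steps:
    - {"translation":[0,0,-7],"rotation":[0,0,0],"claw":50}
    - {"translation":[0,0,-13],"rotation":[0,0,0],"claw":50}
    - {"translation":[0,0,-20],"rotation":[0,0,0],"claw":50}
    - {"translation":[0,0,-44],"rotation":[0,0,0],"claw":50}
    - {"translation":[0,0,-68],"rotation":[0,0,0],"claw":50}

```text
clock: 35.9
tool_pos: [0.5315, -0.0604, 0.0821]
orientation: [179.9, -0.0, -93.8]
force: [0.6, -0.5, -1.1]
opening: 0.0593
gripper_force: 30.0
```

Call:
arm_command:
  steps:
    - {"translation":[0,0,-24],"rotation":[0,0,0],"claw":50}
    - {"translation":[0,0,-48],"rotation":[0,0,0],"claw":50}
    - {"translation":[0,0,-70],"rotation":[0,0,0],"claw":50}
    - {"translation":[0,0,-70],"rotation":[0,0,0],"claw":50}
    - {"translation":[0,0,-70],"rotation":[0,0,0],"claw":50}

```text
clock: 36.4
tool_pos: [0.532, -0.0602, 0.152]
orientation: [-179.9, 0.0, -93.8]
force: [-0.4, 0.8, -1.5]
opening: 0.0595
gripper_force: 30.0
```

Run:
```python
from h import *
p=Plan(); print(p.p)
p.to(540,-200,180,-150,50,step=25); p.to(569.6,-268.4,180,-177.8,50,step=25,hold=2); p.flush(); print(p.p)
```

```text
[532.00413444 -60.15381773 152.01029004]
[[[17,-2,-4],[0.0,0.0,1.4],50],[[35,-4,-7],[0.0,0.0,2.8],50],[[52,-7,-11],[0.0,0.0,4.2],50],[[69,-9,-14],[0.0,0.0,5.6],50],[[87,-11,-18],[0.0,0.0,7.0],50]]
[[[13,-12,-3],[0.0,0.0,1.4],50],[[26,-23,-7],[0.0,0.0,2.8],50],[[39,-35,-10],[0.0,0.0,4.2],50],[[48,-52,-10],[0.0,0.0,5.6],50],[[56,-68,-10],[0.0,0.0,7.0],50]]
[[[-2,-19,0],[0.0,0.0,1.4],50],[[-4,-37,0],[0.0,0.0,2.8],50],[[-4,-37,0],[0.0,0.0,2.8],50],[[-4,-37,0],[0.0,0.0,2.8],50]]
[ 569.08225406 -268.40567462  179.92566351]
```

Call:
arm_command:
  steps:
    - {"translation":[17,-2,-4],"rotation":[0,0,1.4],"claw":50}
    - {"translation":[35,-4,-7],"rotation":[0,0,2.8],"claw":50}
    - {"translation":[52,-7,-11],"rotation":[0,0,4.2],"claw":50}
    - {"translation":[69,-9,-14],"rotation":[0,0,5.6],"claw":50}
    - {"translation":[87,-11,-18],"rotation":[0,0,7.0],"claw":50}

```text
clock: 36.9
tool_pos: [0.5363, -0.1484, 0.1681]
orientation: [179.9, -0.1, -129.1]
force: [-0.2, -0.6, -1.3]
opening: 0.0592
gripper_force: 30.0
```

Call:
arm_command:
  steps:
    - {"translation":[13,-12,-3],"rotation":[0,0,1.4],"claw":50}
    - {"translation":[26,-23,-7],"rotation":[0,0,2.8],"claw":50}
    - {"translation":[39,-35,-10],"rotation":[0,0,4.2],"claw":50}
    - {"translation":[48,-52,-10],"rotation":[0,0,5.6],"claw":50}
    - {"translation":[56,-68,-10],"rotation":[0,0,7.0],"claw":50}

```text
clock: 37.4
tool_pos: [0.5544, -0.2347, 0.1782]
orientation: [179.9, -0.1, -164.1]
force: [1.0, -0.1, -2.2]
opening: 0.0595
gripper_force: 30.0
```

Call:
arm_command:
  steps:
    - {"translation":[-2,-19,0],"rotation":[0,0,1.4],"claw":50}
    - {"translation":[-4,-37,0],"rotation":[0,0,2.8],"claw":50}
    - {"translation":[-4,-37,0],"rotation":[0,0,2.8],"claw":50}
    - {"translation":[-4,-37,0],"rotation":[0,0,2.8],"claw":50}
    - {"translation":[-4,-37,0],"rotation":[0,0,2.8],"claw":50}

```text
clock: 37.9
tool_pos: [0.5686, -0.268, 0.1786]
orientation: [180.0, -0.1, -177.7]
force: [0.6, -0.1, -0.4]
opening: 0.0594
gripper_force: 30.0
```

Call:
arm_command:
  steps:
    - {"translation":[0,0,25],"rotation":[0,0,0],"claw":50}
    - {"translation":[0,0,50],"rotation":[0,0,0],"claw":50}
    - {"translation":[0,0,75],"rotation":[0,0,0],"claw":50}
    - {"translation":[0,0,95],"rotation":[0,0,0],"claw":50}
    - {"translation":[0,0,110],"rotation":[0,0,0],"claw":50}

```text
clock: 38.4
tool_pos: [0.5683, -0.2676, 0.0679]
orientation: [180.0, -0.1, -177.7]
force: [0.0, 0.0, -0.9]
opening: 0.0599
gripper_force: 30.0
```

Call:
arm_command:
  steps:
    - {"translation":[0,0,10],"rotation":[0,0,0],"claw":50}
    - {"translation":[0,0,18],"rotation":[0,0,0],"claw":50}
    - {"translation":[0,0,24],"rotation":[0,0,0],"claw":50}
    - {"translation":[0,0,28],"rotation":[0,0,0],"claw":50}
    - {"translation":[0,0,30],"rotation":[0,0,0],"claw":50}

```text
clock: 38.9
tool_pos: [0.5693, -0.2685, 0.0393]
orientation: [-180.0, 0.0, -177.8]
force: [1.1, -0.5, -0.2]
opening: 0.0594
gripper_force: 30.0
```

Call:
arm_command:
  steps:
    - {"translation":[0,0,1],"rotation":[0,0,0],"claw":50}
    - {"translation":[0,0,1],"rotation":[0,0,0],"claw":50}
    - {"translation":[0,0,1],"rotation":[0,0,0],"claw":50}

```text
clock: 39.2
tool_pos: [0.5693, -0.2686, 0.0386]
orientation: [-180.0, 0.0, -177.8]
force: [1.2, -0.1, -0.2]
opening: 0.06
gripper_force: 30.0
```

Call:
arm_command:
  steps:
    - {"translation":[0,0,2],"rotation":[0,0,0],"claw":50}
    - {"translation":[0,0,4],"rotation":[0,0,0],"claw":50}
    - {"translation":[0,0,6],"rotation":[0,0,0],"claw":50}
    - {"translation":[0,0,6],"rotation":[0,0,0],"claw":50}

```text
clock: 39.6
tool_pos: [0.5688, -0.2684, 0.0318]
orientation: [180.0, -0.0, -177.8]
force: [0.5, -0.1, -1.6]
opening: 0.0593
gripper_force: 30.0
```

Call:
arm_command:
  steps:
    - {"translation":[0,0,0],"rotation":[0,0,0],"claw":70}
    - {"translation":[0,0,0],"rotation":[0,0,0],"claw":86}
    - {"translation":[0,0,0],"rotation":[0,0,0],"claw":86}
    - {"translation":[0,0,0],"rotation":[0,0,0],"claw":86}
    - {"translation":[0,0,0],"rotation":[0,0,0],"claw":86}

```text
clock: 40.1
tool_pos: [0.5692, -0.2685, 0.0324]
orientation: [-180.0, 0.0, -177.8]
force: [0.6, -0.5, -1.5]
opening: 0.0854
gripper_force: 0.0
```

Call:
arm_command:
  steps:
    - {"translation":[0,0,-20],"rotation":[0,0,0],"claw":86}
    - {"translation":[0,0,-50],"rotation":[0,0,0],"claw":86}
    - {"translation":[0,0,-90],"rotation":[0,0,0],"claw":86}
    - {"translation":[30,0,-130],"rotation":[0,0,0],"claw":86}
    - {"translation":[70,0,-160],"rotation":[0,0,0],"claw":86}

```text
clock: 40.6
tool_pos: [0.5, -0.2714, 0.1943]
orientation: [-179.9, 0.1, -177.8]
force: [0.6, 0.3, 0.2]
opening: 0.086
gripper_force: 0.0
```

Call:
arm_command:
  steps:
    - {"translation":[0,0,0],"rotation":[0,0,0],"claw":86}
    - {"translation":[0,0,0],"rotation":[0,0,0],"claw":86}
    - {"translation":[0,0,0],"rotation":[0,0,0],"claw":86}

```text
clock: 40.9
tool_pos: [0.4992, -0.271, 0.1917]
orientation: [180.0, -0.0, -177.8]
force: [0.4, -0.1, -0.3]
opening: 0.0861
gripper_force: 0.0
```

Run:
```python
from h import *
o=ctrl.get_obs(); p,d=shot("wrist","w9"); W=wcloud(d,o); print(o["tool_pos"],o["orientation"])
lidfit(W,.5,.66,-.31,-.22,.030,.046)
lidfit(W,.59,.66,-.301,-.235,.06,.085)
p,d=shot("top","t9"); bright_rects("top",p.copy(),(162,217,243,290),0.016)
p=Plan(); p.to(480,-50,240,-140,86); p.to(400,228,240,-89,86,hold=4); p.flush(); print(p.p)
```

```text
[ 0.49921958 -0.27101715  0.19170635] [ 1.79980973e+02 -2.72996123e-02 -1.77840289e+02]
3829 0.0375 [ 553.5 -270.1] [60.9 54.8] -87.7 [ 551.8 -270.1   37.4]
1322 0.0728 [ 620.  -265.2] [58.6 15.6] -86.8 [ 617.6 -265.3   70.7]
0.016 (array([398.8, 227.7]), array([85.8, 59.1]), -88.4)
0.016 (array([390.8, 323.3]), array([86.8, 59.6]), -88.4)
[[[2,44,-10],[0.0,0.0,-1.5],86],[[4,89,-20],[0.0,0.0,-3.0],86],[[7,133,-29],[0.0,0.0,-4.5],86],[[9,177,-39],[0.0,0.0,-6.1],86],[[11,222,-49],[0.0,0.0,-7.6],86]]
[[[-17,38,0],[0.0,0.0,-1.5],86],[[-34,75,0],[0.0,0.0,-2.9],86],[[-51,113,0],[0.0,0.0,-4.4],86],[[-67,151,0],[0.0,0.0,-5.8],86],[[-84,188,0],[0.0,0.0,-7.3],86]]
[[[-36,20,0],[0.0,0.0,-1.4],86],[[-72,41,0],[0.0,0.0,-2.9],86],[[-72,41,0],[0.0,0.0,-2.9],86],[[-72,41,0],[0.0,0.0,-2.9],86],[[-72,41,0],[0.0,0.0,-2.9],86]]
[[[0,0,0],[0.0,0.0,0.0],86]]
[399.50511774 227.7854871  240.38086971]
```

View pics/w9.png

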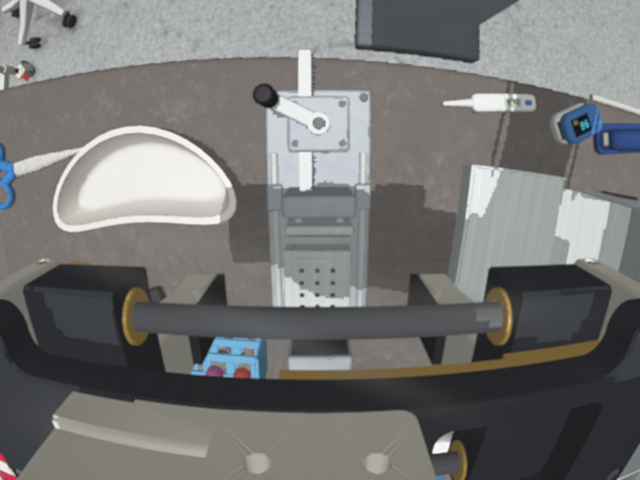

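Two lids are stacked squarely (panel at about (318,290)), with the jaw open. Moving on to the third hollow-up lid.

Call:
arm_command:
  steps:
    - {"translation":[2,44,-10],"rotation":[0,0,-1.5],"claw":86}
    - {"translation":[4,89,-20],"rotation":[0,0,-3.0],"claw":86}
    - {"translation":[7,133,-29],"rotation":[0,0,-4.5],"claw":86}
    - {"translation":[9,177,-39],"rotation":[0,0,-6.1],"claw":86}
    - {"translation":[11,222,-49],"rotation":[0,0,-7.6],"claw":86}

```text
clock: 41.5
tool_pos: [0.4796, -0.048, 0.2406]
orientation: [180.0, -0.1, -139.5]
force: [1.0, 0.6, 0.2]
opening: 0.086
gripper_force: 0.0
```

Call:
arm_command:
  steps:
    - {"translation":[-17,38,0],"rotation":[0,0,-1.5],"claw":86}
    - {"translation":[-34,75,0],"rotation":[0,0,-2.9],"claw":86}
    - {"translation":[-51,113,0],"rotation":[0,0,-4.4],"claw":86}
    - {"translation":[-67,151,0],"rotation":[0,0,-5.8],"claw":86}
    - {"translation":[-84,188,0],"rotation":[0,0,-7.3],"claw":86}

```text
clock: 42.0
tool_pos: [0.4219, 0.15, 0.2405]
orientation: [179.9, -0.1, -103.0]
force: [1.0, 0.2, 0.5]
opening: 0.0863
gripper_force: 0.0
```

Call:
arm_command:
  steps:
    - {"translation":[-36,20,0],"rotation":[0,0,-1.4],"claw":87}
    - {"translation":[-72,41,0],"rotation":[0,0,-2.9],"claw":87}
    - {"translation":[-72,41,0],"rotation":[0,0,-2.9],"claw":87}
    - {"translation":[-72,41,0],"rotation":[0,0,-2.9],"claw":87}
    - {"translation":[-72,41,0],"rotation":[0,0,-2.9],"claw":87}

```text
clock: 42.5
tool_pos: [0.3994, 0.2273, 0.2405]
orientation: [179.9, -0.1, -88.9]
force: [-0.2, -0.2, -0.3]
opening: 0.0869
gripper_force: 0.0
```

Run:
```python
from h import *
for i in range(4): ctrl.snapshot("wrist")
o=ctrl.get_obs(); p,d=shot("wrist","w10"); W=wcloud(d,o); print(o["tool_pos"],o["orientation"])
m=(W[...,0]>.35)&(W[...,0]<.455)&(W[...,1]>.175)&(W[...,1]<.278)&(W[...,2]>.012)&(W[...,2]<.02); print(m.sum(),rect(W[m]))
p,d=shot("top","t10"); T=cloud("top",d); lidfit(T,.5,.606,-.32,-.22,.030,.046)
```

```text
[0.39972316 0.22685262 0.24119776] [ 1.79994184e+02 -9.42371759e-03 -8.89335383e+01]
553 (array([399.5, 226.2]), array([83.2, 59.4]), -89.2)
595 0.0381 [ 566.8 -269.5] [81.8 60.5] 2.1 [ 565.6 -268.8   38.1]
```

Call:
arm_command:
  steps:
    - {"translation":[0,0,35],"rotation":[0,0,0],"claw":87}
    - {"translation":[0,0,70],"rotation":[0,0,0],"claw":87}
    - {"translation":[0,0,105],"rotation":[0,0,0],"claw":87}
    - {"translation":[0,0,140],"rotation":[0,0,0],"claw":87}
    - {"translation":[0,0,170],"rotation":[0,0,0],"claw":87}

```text
clock: 43.3
tool_pos: [0.3994, 0.227, 0.07]
orientation: [180.0, 0.0, -88.9]
force: [0.3, 0.2, -0.6]
opening: 0.087
gripper_force: 0.0
```

Call:
arm_command:
  steps:
    - {"translation":[0,0,18],"rotation":[0,0,0],"claw":87}
    - {"translation":[0,0,33],"rotation":[0,0,0],"claw":87}
    - {"translation":[0,0,44],"rotation":[0,0,0],"claw":87}
    - {"translation":[0,0,52],"rotation":[0,0,0],"claw":87}
    - {"translation":[0,0,57],"rotation":[0,0,0],"claw":87}

```text
clock: 43.8
tool_pos: [0.3995, 0.2274, 0.0138]
orientation: [180.0, -0.0, -88.9]
force: [-0.4, -0.7, -0.6]
opening: 0.0868
gripper_force: 0.0
```

Call:
arm_command:
  steps:
    - {"translation":[0,0,1],"rotation":[0,0,0],"claw":87}
    - {"translation":[0,0,1],"rotation":[0,0,0],"claw":87}
    - {"translation":[0,0,1],"rotation":[0,0,0],"claw":87}

```text
clock: 44.1
tool_pos: [0.3997, 0.2279, 0.0137]
orientation: [-180.0, 0.0, -88.8]
force: [0.8, -0.6, -1.0]
opening: 0.087
gripper_force: 0.0
```

Call:
arm_command:
  steps:
    - {"translation":[0,0,3],"rotation":[0,0,0],"claw":87}
    - {"translation":[0,0,5],"rotation":[0,0,0],"claw":87}
    - {"translation":[0,0,5],"rotation":[0,0,0],"claw":50}
    - {"translation":[0,0,5],"rotation":[0,0,0],"claw":50}
    - {"translation":[0,0,5],"rotation":[0,0,0],"claw":50}

```text
clock: 44.6
tool_pos: [0.3994, 0.2277, 0.0083]
orientation: [-180.0, 0.0, -88.8]
force: [0.1, -0.6, 0.3]
opening: 0.0686
gripper_force: 0.0
```

Call:
arm_command:
  steps:
    - {"translation":[0,0,0],"rotation":[0,0,0],"claw":50}
    - {"translation":[0,0,0],"rotation":[0,0,0],"claw":50}
    - {"translation":[0,0,0],"rotation":[0,0,0],"claw":50}
    - {"translation":[0,0,0],"rotation":[0,0,0],"claw":50}
    - {"translation":[0,0,0],"rotation":[0,0,0],"claw":50}

```text
clock: 45.1
tool_pos: [0.3995, 0.2277, 0.0083]
orientation: [-180.0, 0.0, -88.8]
force: [-0.8, -0.5, 0.6]
opening: 0.0596
gripper_force: 30.0
```

Call:
arm_command:
  steps:
    - {"translation":[0,0,0],"rotation":[0,0,0],"claw":50}
    - {"translation":[0,0,-10],"rotation":[0,0,0],"claw":50}
    - {"translation":[0,0,-30],"rotation":[0,0,0],"claw":50}
    - {"translation":[0,0,-60],"rotation":[0,0,0],"claw":50}
    - {"translation":[0,0,-90],"rotation":[0,0,0],"claw":50}

```text
clock: 45.6
tool_pos: [0.3991, 0.2271, 0.0996]
orientation: [180.0, -0.0, -88.8]
force: [0.6, -0.2, -0.1]
opening: 0.0596
gripper_force: 30.0
```

Call:
arm_command:
  steps:
    - {"translation":[0,0,-30],"rotation":[0,0,0],"claw":50}
    - {"translation":[0,0,-60],"rotation":[0,0,0],"claw":50}
    - {"translation":[0,0,-90],"rotation":[0,0,0],"claw":50}
    - {"translation":[0,0,-115],"rotation":[0,0,0],"claw":50}
    - {"translation":[0,0,-115],"rotation":[0,0,0],"claw":50}

```text
clock: 46.1
tool_pos: [0.4007, 0.2287, 0.2175]
orientation: [-179.7, 0.3, -88.8]
force: [0.5, -0.4, -0.9]
opening: 0.0596
gripper_force: 30.0
```

Run:
```python
from h import *
for i in range(3): ctrl.snapshot("top")
p=Plan(); print(p.p)
p.to(500,160,212,-91.2,50,step=30); p.to(538,83,212,-91.2,50,step=25,hold=2);p.flush(); print(p.p)
```

```text
[398.8855337  227.20112423 213.03004451]
[[[14,-20,0],[0.0,0.0,0.1],50],[[28,-40,0],[0.0,0.0,0.2],50],[[42,-60,1],[0.0,0.0,0.3],50],[[55,-80,1],[0.0,0.0,0.4],50],[[69,-100,1],[0.0,0.0,0.5],50]]
[[[19,-10,0],[0.0,0.0,0.0],50],[[38,-20,0],[0.0,0.0,0.0],50],[[57,-30,0],[0.0,0.0,0.0],50],[[76,-40,0],[0.0,0.0,0.0],50],[[76,-40,0],[0.0,0.0,0.0],50]]
[[[0,0,0],[0.0,0.0,0.0],50]]
[538.45122535  83.30390395 211.94581082]
```

Call:
arm_command:
  steps:
    - {"translation":[14,-20,0],"rotation":[0,0,0.1],"claw":50}
    - {"translation":[28,-40,0],"rotation":[0,0,0.2],"claw":50}
    - {"translation":[42,-60,1],"rotation":[0,0,0.3],"claw":50}
    - {"translation":[55,-80,1],"rotation":[0,0,0.4],"claw":50}
    - {"translation":[69,-100,1],"rotation":[0,0,0.5],"claw":50}

```text
clock: 46.75
tool_pos: [0.5008, 0.1596, 0.2108]
orientation: [179.9, -0.1, -91.4]
force: [-0.0, 0.6, -0.7]
opening: 0.0598
gripper_force: 30.0
```

Call:
arm_command:
  steps:
    - {"translation":[19,-10,0],"rotation":[0,0,0],"claw":50}
    - {"translation":[38,-20,0],"rotation":[0,0,0],"claw":50}
    - {"translation":[57,-30,0],"rotation":[0,0,0],"claw":50}
    - {"translation":[76,-40,0],"rotation":[0,0,0],"claw":50}
    - {"translation":[76,-40,0],"rotation":[0,0,0],"claw":50}

```text
clock: 47.25
tool_pos: [0.5388, 0.0817, 0.2106]
orientation: [179.8, -0.1, -91.5]
force: [-0.0, 0.0, -0.6]
opening: 0.0598
gripper_force: 30.0
```

Call:
arm_command:
  steps:
    - {"translation":[0,0,0],"rotation":[0,0,0],"claw":50}
    - {"translation":[0,0,15],"rotation":[0,0,0],"claw":50}
    - {"translation":[0,0,30],"rotation":[0,0,0],"claw":50}
    - {"translation":[0,0,42],"rotation":[0,0,0],"claw":50}
    - {"translation":[0,0,48],"rotation":[0,0,0],"claw":50}

```text
clock: 47.75
tool_pos: [0.5381, 0.084, 0.1628]
orientation: [179.9, -0.0, -91.3]
force: [0.3, -0.2, -0.8]
opening: 0.0591
gripper_force: 30.0
```

Call:
arm_command:
  steps:
    - {"translation":[0,0,2],"rotation":[0,0,0],"claw":50}
    - {"translation":[0,0,4],"rotation":[0,0,0],"claw":50}
    - {"translation":[0,0,4],"rotation":[0,0,0],"claw":50}
    - {"translation":[0,0,4],"rotation":[0,0,0],"claw":50}

```text
clock: 48.15
tool_pos: [0.5393, 0.0839, 0.1607]
orientation: [-180.0, 0.0, -91.3]
force: [-0.2, 0.8, 0.4]
opening: 0.0595
gripper_force: 30.0
```

Call:
arm_command:
  steps:
    - {"translation":[0,0,2],"rotation":[0,0,0],"claw":50}
    - {"translation":[0,0,3],"rotation":[0,0,0],"claw":50}
    - {"translation":[0,0,4],"rotation":[0,0,0],"claw":50}
    - {"translation":[0,0,4],"rotation":[0,0,0],"claw":50}
    - {"translation":[0,0,4],"rotation":[0,0,0],"claw":50}

```text
clock: 48.65
tool_pos: [0.539, 0.0837, 0.1563]
orientation: [-180.0, -0.0, -91.3]
force: [0.1, -0.3, 0.2]
opening: 0.0594
gripper_force: 30.0
```

Call:
arm_command:
  steps:
    - {"translation":[0,0,0],"rotation":[0,0,0],"claw":70}
    - {"translation":[0,0,0],"rotation":[0,0,0],"claw":86}
    - {"translation":[0,0,0],"rotation":[0,0,0],"claw":86}
    - {"translation":[0,0,0],"rotation":[0,0,0],"claw":86}
    - {"translation":[0,0,0],"rotation":[0,0,0],"claw":86}

```text
clock: 49.15
tool_pos: [0.539, 0.0838, 0.1563]
orientation: [-180.0, 0.0, -91.3]
force: [0.6, -0.3, -0.1]
opening: 0.0853
gripper_force: 0.0
```

Call:
arm_command:
  steps:
    - {"translation":[0,0,-30],"rotation":[0,0,0],"claw":86}
    - {"translation":[0,0,-56],"rotation":[0,0,0],"claw":0}
    - {"translation":[-35,0,-56],"rotation":[0,0,0],"claw":0}
    - {"translation":[-69,0,-56],"rotation":[0,0,0],"claw":0}
    - {"translation":[-69,0,-56],"rotation":[0,0,0],"claw":0}

```text
clock: 49.65
tool_pos: [0.541, 0.1556, 0.2125]
orientation: [-179.9, 0.0, -91.2]
force: [-0.1, -0.1, -0.3]
opening: 0.0596
gripper_force: 0.0
```

Run:
```python
from h import *
for i in range(4): ctrl.snapshot("wrist")
o=ctrl.get_obs(); p,d=shot("wrist","w11"); W=wcloud(d,o); print(o["tool_pos"],o["orientation"])
m=(W[...,0]>.45)&(W[...,0]<.63)&(W[...,1]>.02)&(W[...,1]<.14)&(W[...,2]>.159)&(W[...,2]<.17); print(m.sum(),rect(W[m]))
```

```text
[0.54044531 0.15232848 0.21211931] [ 1.79979051e+02 -1.65610099e-02 -9.13351285e+01]
2482 (array([538.5,  83. ]), array([84.5, 60.5]), 88.0)
```

Call:
arm_command:
  steps:
    - {"translation":[0,0,20],"rotation":[0,0,0],"claw":0}
    - {"translation":[0,0,38],"rotation":[0,0,0],"claw":0}
    - {"translation":[0,0,50],"rotation":[0,0,0],"claw":0}
    - {"translation":[0,0,55],"rotation":[0,0,0],"claw":0}
    - {"translation":[4,0,55],"rotation":[0,0,0],"claw":0}

```text
clock: 50.4
tool_pos: [0.5405, 0.1484, 0.1568]
orientation: [180.0, -0.0, -91.3]
force: [1.2, 0.1, 0.3]
opening: 0.0022
gripper_force: 0.0
```

Call:
arm_command:
  steps:
    - {"translation":[8,0,0],"rotation":[0,0,0],"claw":0}
    - {"translation":[16,0,0],"rotation":[0,0,0],"claw":0}
    - {"translation":[24,0,0],"rotation":[0,0,0],"claw":0}
    - {"translation":[32,0,0],"rotation":[0,0,0],"claw":0}
    - {"translation":[40,0,0],"rotation":[0,0,0],"claw":0}

```text
clock: 50.9
tool_pos: [0.5397, 0.1081, 0.1577]
orientation: [-180.0, 0.0, -91.3]
force: [0.9, -0.0, 0.5]
opening: 0.0003
gripper_force: 0.4
```

Call:
arm_command:
  steps:
    - {"translation":[8,0,0],"rotation":[0,0,0],"claw":0}
    - {"translation":[16,0,0],"rotation":[0,0,0],"claw":0}
    - {"translation":[24,0,0],"rotation":[0,0,0],"claw":0}
    - {"translation":[32,0,0],"rotation":[0,0,0],"claw":0}
    - {"translation":[40,0,0],"rotation":[0,0,0],"claw":0}

```text
clock: 51.4
tool_pos: [0.5386, 0.068, 0.1572]
orientation: [180.0, -0.0, -91.3]
force: [-1.0, -0.1, 0.2]
opening: 0.0003
gripper_force: 0.0
```

Call:
arm_command:
  steps:
    - {"translation":[8,0,0],"rotation":[0,0,0],"claw":0}
    - {"translation":[16,0,0],"rotation":[0,0,0],"claw":0}
    - {"translation":[24,0,0],"rotation":[0,0,0],"claw":0}
    - {"translation":[24,0,-25],"rotation":[0,0,0],"claw":0}
    - {"translation":[24,0,-60],"rotation":[0,0,0],"claw":86}

```text
clock: 51.9
tool_pos: [0.5368, 0.0437, 0.2161]
orientation: [179.8, -0.1, -91.4]
force: [1.1, 0.3, 0.2]
opening: 0.0042
gripper_force: 0.0
```

```bash
python3 run.py
```

```text
52.2 [0.53754539 0.04447518 0.2165263 ] [ 1.79935811e+02 -9.22387364e-03 -9.13474043e+01]
5437 0.0196 [535.3 -59.2] [82.7 60.7] 88.6 [535.3 -58.9  19.6]
```

Call:
arm_command:
  steps:
    - {"translation":[27,0,25],"rotation":[0,0,0],"claw":86}
    - {"translation":[54,0,50],"rotation":[0,0,0],"claw":86}
    - {"translation":[81,0,75],"rotation":[0,0,0],"claw":86}
    - {"translation":[104,0,100],"rotation":[0,0,0],"claw":86}
    - {"translation":[104,0,100],"rotation":[0,0,0],"claw":86}

```text
clock: 52.8
tool_pos: [0.5324, -0.0616, 0.113]
orientation: [179.6, -0.1, -91.5]
force: [0.1, -0.3, -0.1]
opening: 0.0751
gripper_force: 0.0
```

Call:
arm_command:
  steps:
    - {"translation":[0,0,0],"rotation":[0,0,0],"claw":86}
    - {"translation":[0,0,0],"rotation":[0,0,0],"claw":86}
    - {"translation":[0,0,21],"rotation":[0,0,0],"claw":86}
    - {"translation":[0,0,43],"rotation":[0,0,0],"claw":86}
    - {"translation":[0,0,64],"rotation":[0,0,0],"claw":86}

```text
clock: 53.3
tool_pos: [0.5368, -0.0581, 0.0538]
orientation: [-179.8, 0.0, -91.3]
force: [-0.0, -0.1, 0.1]
opening: 0.0859
gripper_force: 0.0
```

Call:
arm_command:
  steps:
    - {"translation":[0,0,10],"rotation":[0,0,0],"claw":86}
    - {"translation":[0,0,20],"rotation":[0,0,0],"claw":86}
    - {"translation":[0,0,28],"rotation":[0,0,0],"claw":86}
    - {"translation":[0,0,34],"rotation":[0,0,0],"claw":86}
    - {"translation":[0,0,38],"rotation":[0,0,0],"claw":86}

```text
clock: 53.8
tool_pos: [0.5359, -0.0591, 0.0152]
orientation: [-180.0, 0.0, -91.3]
force: [0.0, -0.8, 0.0]
opening: 0.086
gripper_force: 0.0
```

Call:
arm_command:
  steps:
    - {"translation":[0,0,1],"rotation":[0,0,0],"claw":86}
    - {"translation":[0,0,2],"rotation":[0,0,0],"claw":86}
    - {"translation":[0,0,2],"rotation":[0,0,0],"claw":50}
    - {"translation":[0,0,2],"rotation":[0,0,0],"claw":50}
    - {"translation":[0,0,2],"rotation":[0,0,0],"claw":50}

```text
clock: 54.3
tool_pos: [0.5359, -0.0592, 0.0135]
orientation: [-180.0, 0.0, -91.3]
force: [0.3, -0.2, -0.9]
opening: 0.0674
gripper_force: 0.0
```

Call:
arm_command:
  steps:
    - {"translation":[0,0,0],"rotation":[0,0,0],"claw":50}
    - {"translation":[0,0,0],"rotation":[0,0,0],"claw":50}
    - {"translation":[0,0,0],"rotation":[0,0,0],"claw":50}
    - {"translation":[0,0,0],"rotation":[0,0,0],"claw":50}

```text
clock: 54.7
tool_pos: [0.5358, -0.0592, 0.0134]
orientation: [-180.0, 0.0, -91.3]
force: [-1.1, 0.7, 1.7]
opening: 0.0592
gripper_force: 30.0
```

Call:
arm_command:
  steps:
    - {"translation":[0,0,-7],"rotation":[0,0,0],"claw":50}
    - {"translation":[0,0,-13],"rotation":[0,0,0],"claw":50}
    - {"translation":[0,0,-20],"rotation":[0,0,0],"claw":50}
    - {"translation":[0,0,-44],"rotation":[0,0,0],"claw":50}
    - {"translation":[0,0,-68],"rotation":[0,0,0],"claw":50}

```text
clock: 55.2
tool_pos: [0.5353, -0.0593, 0.0821]
orientation: [179.9, -0.0, -91.3]
force: [0.5, 0.6, 0.1]
opening: 0.0592
gripper_force: 30.0
```

Call:
arm_command:
  steps:
    - {"translation":[0,0,-24],"rotation":[0,0,0],"claw":50}
    - {"translation":[0,0,-48],"rotation":[0,0,0],"claw":50}
    - {"translation":[0,0,-70],"rotation":[0,0,0],"claw":50}
    - {"translation":[0,0,-70],"rotation":[0,0,0],"claw":50}
    - {"translation":[0,0,-70],"rotation":[0,0,0],"claw":50}

```text
clock: 55.7
tool_pos: [0.5358, -0.059, 0.152]
orientation: [-179.9, 0.0, -91.3]
force: [-0.1, -0.2, -1.7]
opening: 0.0594
gripper_force: 30.0
```

Run:
```python
from h import *
p=Plan(); print(p.p)
p.to(540,-200,180,-150,50,step=25); p.to(569.3,-268.4,180,-177.8,50,step=25,hold=3); p.flush(); print(p.p)
```

```text
[535.77680235 -59.04951514 152.03457825]
[[[18,-1,-4],[0.0,0.0,1.5],50],[[35,-2,-7],[0.0,0.0,2.9],50],[[53,-3,-11],[0.0,0.0,4.4],50],[[70,-4,-14],[0.0,0.0,5.9],50],[[88,-5,-18],[0.0,0.0,7.3],50]]
[[[14,-11,-3],[0.0,0.0,1.5],50],[[27,-22,-7],[0.0,0.0,3.0],50],[[41,-33,-10],[0.0,0.0,4.4],50],[[50,-49,-10],[0.0,0.0,5.8],50],[[59,-66,-10],[0.0,0.0,7.2],50]]
[[[-2,-18,0],[0.0,0.0,1.4],50],[[-5,-37,0],[0.0,0.0,2.8],50],[[-5,-37,0],[0.0,0.0,2.8],50],[[-5,-37,0],[0.0,0.0,2.8],50],[[-5,-37,0],[0.0,0.0,2.8],50]]
[ 569.67732546 -268.39417076  179.9440612 ]
```

Call:
arm_command:
  steps:
    - {"translation":[18,-1,-4],"rotation":[0,0,1.5],"claw":50}
    - {"translation":[35,-2,-7],"rotation":[0,0,2.9],"claw":50}
    - {"translation":[53,-3,-11],"rotation":[0,0,4.4],"claw":50}
    - {"translation":[70,-4,-14],"rotation":[0,0,5.9],"claw":50}
    - {"translation":[88,-5,-18],"rotation":[0,0,7.3],"claw":50}

```text
clock: 56.2
tool_pos: [0.5378, -0.1478, 0.1682]
orientation: [179.9, -0.1, -128.1]
force: [0.2, 0.7, -1.4]
opening: 0.0597
gripper_force: 30.0
```

Call:
arm_command:
  steps:
    - {"translation":[14,-11,-3],"rotation":[0,0,1.5],"claw":50}
    - {"translation":[27,-22,-7],"rotation":[0,0,3.0],"claw":50}
    - {"translation":[41,-33,-10],"rotation":[0,0,4.4],"claw":50}
    - {"translation":[50,-49,-10],"rotation":[0,0,5.8],"claw":50}
    - {"translation":[59,-66,-10],"rotation":[0,0,7.2],"claw":50}

```text
clock: 56.7
tool_pos: [0.5539, -0.2349, 0.1783]
orientation: [179.9, -0.1, -164.1]
force: [0.4, -0.5, -0.5]
opening: 0.0595
gripper_force: 30.0
```

Call:
arm_command:
  steps:
    - {"translation":[-2,-18,0],"rotation":[0,0,1.4],"claw":50}
    - {"translation":[-5,-37,0],"rotation":[0,0,2.8],"claw":50}
    - {"translation":[-5,-37,0],"rotation":[0,0,2.8],"claw":50}
    - {"translation":[-5,-37,0],"rotation":[0,0,2.8],"claw":50}
    - {"translation":[-5,-37,0],"rotation":[0,0,2.8],"claw":50}

```text
clock: 57.2
tool_pos: [0.5691, -0.268, 0.1786]
orientation: [180.0, -0.1, -177.7]
force: [0.5, -0.3, -0.5]
opening: 0.0597
gripper_force: 30.0
```

Call:
arm_command:
  steps:
    - {"translation":[0,0,25],"rotation":[0,0,0],"claw":50}
    - {"translation":[0,0,50],"rotation":[0,0,0],"claw":50}
    - {"translation":[0,0,75],"rotation":[0,0,0],"claw":50}
    - {"translation":[0,0,90],"rotation":[0,0,0],"claw":50}
    - {"translation":[0,0,100],"rotation":[0,0,0],"claw":50}

```text
clock: 57.7
tool_pos: [0.5689, -0.2677, 0.078]
orientation: [180.0, -0.1, -177.7]
force: [-0.8, 0.1, 0.5]
opening: 0.0596
gripper_force: 30.0
```

Call:
arm_command:
  steps:
    - {"translation":[0,0,8],"rotation":[0,0,0],"claw":50}
    - {"translation":[0,0,15],"rotation":[0,0,0],"claw":50}
    - {"translation":[0,0,20],"rotation":[0,0,0],"claw":50}
    - {"translation":[0,0,24],"rotation":[0,0,0],"claw":50}
    - {"translation":[0,0,24],"rotation":[0,0,0],"claw":50}

```text
clock: 58.2
tool_pos: [0.5695, -0.2685, 0.055]
orientation: [180.0, -0.0, -177.8]
force: [0.3, -0.8, -0.9]
opening: 0.0596
gripper_force: 30.0
```

Call:
arm_command:
  steps:
    - {"translation":[0,0,1],"rotation":[0,0,0],"claw":50}
    - {"translation":[0,0,1],"rotation":[0,0,0],"claw":50}
    - {"translation":[0,0,1],"rotation":[0,0,0],"claw":50}

```text
clock: 58.5
tool_pos: [0.5699, -0.2686, 0.0546]
orientation: [-180.0, 0.0, -177.8]
force: [0.7, 0.2, -0.8]
opening: 0.0598
gripper_force: 30.0
```

Lowering 8 mm more to about 46 mm.

Call:
arm_command:
  steps:
    - {"translation":[0,0,3],"rotation":[0,0,0],"claw":50}
    - {"translation":[0,0,6],"rotation":[0,0,0],"claw":50}
    - {"translation":[0,0,8],"rotation":[0,0,0],"claw":50}
    - {"translation":[0,0,8],"rotation":[0,0,0],"claw":50}
    - {"translation":[0,0,8],"rotation":[0,0,0],"claw":50}

```text
clock: 59.0
tool_pos: [0.5696, -0.2685, 0.0461]
orientation: [180.0, -0.0, -177.8]
force: [0.3, 0.3, -0.7]
opening: 0.0594
gripper_force: 30.0
```

Call:
arm_command:
  steps:
    - {"translation":[0,0,0],"rotation":[0,0,0],"claw":70}
    - {"translation":[0,0,0],"rotation":[0,0,0],"claw":86}
    - {"translation":[0,0,0],"rotation":[0,0,0],"claw":86}
    - {"translation":[0,0,0],"rotation":[0,0,0],"claw":86}
    - {"translation":[0,0,0],"rotation":[0,0,0],"claw":86}

```text
clock: 59.5
tool_pos: [0.5697, -0.2685, 0.0464]
orientation: [-180.0, 0.0, -177.8]
force: [0.7, 0.7, -0.6]
opening: 0.0853
gripper_force: 0.0
```

Call:
arm_command:
  steps:
    - {"translation":[0,0,-20],"rotation":[0,0,0],"claw":86}
    - {"translation":[0,0,-50],"rotation":[0,0,0],"claw":86}
    - {"translation":[0,0,-90],"rotation":[0,0,0],"claw":86}
    - {"translation":[30,0,-120],"rotation":[0,0,0],"claw":86}
    - {"translation":[70,0,-145],"rotation":[0,0,0],"claw":86}

```text
clock: 60.0
tool_pos: [0.5004, -0.2712, 0.1928]
orientation: [-180.0, 0.1, -177.8]
force: [-0.6, 0.3, 0.9]
opening: 0.0858
gripper_force: 0.0
```

Call:
arm_command:
  steps:
    - {"translation":[0,0,0],"rotation":[0,0,0],"claw":86}
    - {"translation":[0,0,0],"rotation":[0,0,0],"claw":86}
    - {"translation":[0,0,0],"rotation":[0,0,0],"claw":86}
    - {"translation":[0,0,0],"rotation":[0,0,0],"claw":86}

```text
clock: 60.4
tool_pos: [0.5, -0.271, 0.1901]
orientation: [180.0, -0.1, -177.8]
force: [1.2, 0.1, 0.6]
opening: 0.086
gripper_force: 0.0
```

Run:
```python
from h import *
o=ctrl.get_obs(); p,d=shot("wrist","w12"); W=wcloud(d,o); print(o["tool_pos"],o["orientation"])
lidfit(W,.5,.66,-.31,-.22,.044,.060)
p,d=shot("top","t12"); bright_rects("top",p.copy(),(162,217,243,290),0.016)
p=Plan(); p.to(480,-50,240,-140,86); p.to(391.5,323,240,-88.5,86,hold=4); p.flush(); print(p.p)
```

```text
[ 0.4999603  -0.27096277  0.19014819] [ 1.79973763e+02 -9.65806278e-02 -1.77823228e+02]
3571 0.0515 [ 550.5 -270. ] [60.3 47.1] -87.7 [ 549.3 -270.1   51.3]
0.016 (array([390.8, 323.5]), array([87.1, 59.6]), -88.4)
[[[2,44,-10],[0.0,0.0,-1.5],86],[[5,89,-20],[0.0,0.0,-3.0],86],[[7,133,-30],[0.0,0.0,-4.5],86],[[9,177,-40],[0.0,0.0,-6.1],86],[[12,222,-50],[0.0,0.0,-7.6],86]]
[[[-22,43,0],[0.0,0.0,-1.3],86],[[-43,85,0],[0.0,0.0,-2.6],86],[[-65,128,0],[0.0,0.0,-3.8],86],[[-87,171,0],[0.0,0.0,-5.1],86],[[-108,213,0],[0.0,0.0,-6.4],86]]
[[[-41,25,0],[0.0,0.0,-1.3],86],[[-82,50,0],[0.0,0.0,-2.6],86],[[-123,74,1],[0.0,0.0,-3.9],86],[[-123,74,1],[0.0,0.0,-3.9],86],[[-123,74,1],[0.0,0.0,-3.9],86]]
[[[0,0,0],[0.0,0.0,0.0],86],[[0,0,0],[0.0,0.0,0.0],86]]
[391.84320753 322.52801562 239.51213844]
```

Third lid stacked (top at 52 mm). Now for the last lid, which is already hollow side down.

Call:
arm_command:
  steps:
    - {"translation":[2,44,-10],"rotation":[0,0,-1.5],"claw":86}
    - {"translation":[5,89,-20],"rotation":[0,0,-3.0],"claw":86}
    - {"translation":[7,133,-30],"rotation":[0,0,-4.5],"claw":86}
    - {"translation":[9,177,-40],"rotation":[0,0,-6.1],"claw":86}
    - {"translation":[12,222,-50],"rotation":[0,0,-7.6],"claw":86}

```text
clock: 61.0
tool_pos: [0.4792, -0.0481, 0.2411]
orientation: [180.0, -0.1, -139.5]
force: [0.3, -0.1, 0.2]
opening: 0.0862
gripper_force: 0.0
```

Call:
arm_command:
  steps:
    - {"translation":[-22,43,0],"rotation":[0,0,-1.3],"claw":86}
    - {"translation":[-43,85,0],"rotation":[0,0,-2.6],"claw":86}
    - {"translation":[-65,128,0],"rotation":[0,0,-3.8],"claw":86}
    - {"translation":[-87,171,0],"rotation":[0,0,-5.1],"claw":86}
    - {"translation":[-108,213,0],"rotation":[0,0,-6.4],"claw":86}

```text
clock: 61.5
tool_pos: [0.4237, 0.1848, 0.2411]
orientation: [180.0, -0.0, -107.5]
force: [0.5, -0.7, -0.2]
opening: 0.0856
gripper_force: 0.0
```

Call:
arm_command:
  steps:
    - {"translation":[-41,25,0],"rotation":[0,0,-1.3],"claw":87}
    - {"translation":[-82,50,0],"rotation":[0,0,-2.6],"claw":87}
    - {"translation":[-123,74,1],"rotation":[0,0,-3.9],"claw":87}
    - {"translation":[-123,74,1],"rotation":[0,0,-3.9],"claw":87}
    - {"translation":[-123,74,1],"rotation":[0,0,-3.9],"claw":87}

```text
clock: 62.0
tool_pos: [0.3911, 0.3235, 0.2392]
orientation: [179.9, -0.1, -88.2]
force: [-0.6, -0.2, 0.1]
opening: 0.0871
gripper_force: 0.0
```

Run:
```python
from h import *
for i in range(5): ctrl.snapshot("wrist")
o=ctrl.get_obs(); p,d=shot("wrist","w13"); W=wcloud(d,o); print(o["tool_pos"],o["orientation"])
m=(W[...,0]>.34)&(W[...,0]<.445)&(W[...,1]>.27)&(W[...,1]<.385)&(W[...,2]>.012)&(W[...,2]<.02); print(m.sum(),rect(W[m]))
p,d=shot("top","t13"); T=cloud("top",d); lidfit(T,.5,.606,-.32,-.22,.044,.060)
```

```text
[0.39207447 0.32144705 0.24034365] [-1.79998909e+02  1.21823540e-03 -8.84369599e+01]
4444 (array([389.8, 322.9]), array([85.1, 59.6]), -88.6)
598 0.052 [ 566.8 -269.3] [80.3 61.5] 0.5 [ 565.7 -268.9   51.8]
```

Call:
arm_command:
  steps:
    - {"translation":[-1,2,35],"rotation":[0,0,0],"claw":87}
    - {"translation":[-1,2,70],"rotation":[0,0,0],"claw":87}
    - {"translation":[-1,2,105],"rotation":[0,0,0],"claw":87}
    - {"translation":[-1,2,140],"rotation":[0,0,0],"claw":87}
    - {"translation":[-1,2,170],"rotation":[0,0,0],"claw":87}

```text
clock: 62.85
tool_pos: [0.3898, 0.3226, 0.069]
orientation: [-180.0, 0.0, -88.4]
force: [-0.0, -0.5, -0.6]
opening: 0.0868
gripper_force: 0.0
```

Call:
arm_command:
  steps:
    - {"translation":[0,0,18],"rotation":[0,0,0],"claw":87}
    - {"translation":[0,0,33],"rotation":[0,0,0],"claw":87}
    - {"translation":[0,0,44],"rotation":[0,0,0],"claw":87}
    - {"translation":[0,0,52],"rotation":[0,0,0],"claw":87}
    - {"translation":[0,0,56],"rotation":[0,0,0],"claw":87}

```text
clock: 63.35
tool_pos: [0.3898, 0.3232, 0.0139]
orientation: [180.0, -0.0, -88.4]
force: [0.2, 0.3, 0.7]
opening: 0.0867
gripper_force: 0.0
```

Call:
arm_command:
  steps:
    - {"translation":[0,0,1],"rotation":[0,0,0],"claw":87}
    - {"translation":[0,0,1],"rotation":[0,0,0],"claw":87}
    - {"translation":[0,0,1],"rotation":[0,0,0],"claw":87}

```text
clock: 63.65
tool_pos: [0.3899, 0.3237, 0.0138]
orientation: [-180.0, 0.1, -88.3]
force: [0.1, -0.4, 0.7]
opening: 0.087
gripper_force: 0.0
```

Call:
arm_command:
  steps:
    - {"translation":[0,0,2],"rotation":[0,0,0],"claw":87}
    - {"translation":[0,0,4],"rotation":[0,0,0],"claw":87}
    - {"translation":[0,0,4],"rotation":[0,0,0],"claw":50}
    - {"translation":[0,0,4],"rotation":[0,0,0],"claw":50}
    - {"translation":[0,0,4],"rotation":[0,0,0],"claw":50}

```text
clock: 64.15
tool_pos: [0.3897, 0.3234, 0.0093]
orientation: [180.0, -0.0, -88.3]
force: [-0.3, -0.1, 0.5]
opening: 0.0685
gripper_force: 0.0
```

Call:
arm_command:
  steps:
    - {"translation":[0,0,0],"rotation":[0,0,0],"claw":50}
    - {"translation":[0,0,0],"rotation":[0,0,0],"claw":50}
    - {"translation":[0,0,0],"rotation":[0,0,0],"claw":50}
    - {"translation":[0,0,0],"rotation":[0,0,0],"claw":50}
    - {"translation":[0,0,0],"rotation":[0,0,0],"claw":50}

```text
clock: 64.65
tool_pos: [0.3897, 0.3234, 0.0093]
orientation: [-180.0, 0.0, -88.3]
force: [-0.3, 0.0, -0.1]
opening: 0.0593
gripper_force: 30.0
```

Call:
arm_command:
  steps:
    - {"translation":[0,0,0],"rotation":[0,0,0],"claw":50}
    - {"translation":[0,0,-10],"rotation":[0,0,0],"claw":50}
    - {"translation":[0,0,-30],"rotation":[0,0,0],"claw":50}
    - {"translation":[0,0,-60],"rotation":[0,0,0],"claw":50}
    - {"translation":[0,0,-90],"rotation":[0,0,0],"claw":50}

```text
clock: 65.15
tool_pos: [0.3894, 0.3229, 0.1006]
orientation: [180.0, -0.1, -88.3]
force: [-0.8, 1.3, -0.4]
opening: 0.0596
gripper_force: 30.0
```

Call:
arm_command:
  steps:
    - {"translation":[0,0,-30],"rotation":[0,0,0],"claw":50}
    - {"translation":[0,0,-60],"rotation":[0,0,0],"claw":50}
    - {"translation":[0,0,-90],"rotation":[0,0,0],"claw":50}
    - {"translation":[0,0,-115],"rotation":[0,0,0],"claw":50}
    - {"translation":[0,0,-115],"rotation":[0,0,0],"claw":50}

```text
clock: 65.65
tool_pos: [0.3909, 0.3247, 0.2188]
orientation: [-179.8, 0.3, -88.3]
force: [-0.4, 0.6, -0.7]
opening: 0.0597
gripper_force: 30.0
```

Run:
```python
from h import *
for i in range(3): ctrl.snapshot("top")
p=Plan(); print(p.p)
p.to(480,60,230,-120,50,step=35); p.to(569.3,-268.4,190,-177.8,50,step=35,hold=4);p.flush(); print(p.p)
```

```text
[389.27267667 322.93506166 214.18702983]
[[[33,-10,-2],[0.0,0.0,0.8],50],[[66,-21,-4],[0.0,0.0,1.6],50],[[100,-31,-6],[0.0,0.0,2.4],50],[[133,-42,-8],[0.0,0.0,3.2],50],[[166,-52,-10],[0.0,0.0,4.0],50]]
[[[28,-21,-2],[0.0,0.0,0.7],50],[[55,-42,-4],[0.0,0.0,1.5],50],[[83,-63,-6],[0.0,0.0,2.3],50],[[111,-82,-2],[0.0,0.0,3.5],50],[[140,-101,2],[0.0,0.0,4.6],50]]
[[[19,-28,4],[0.0,0.0,1.2],50],[[37,-56,8],[0.0,0.0,2.3],50],[[56,-85,12],[0.0,0.0,3.5],50],[[75,-113,16],[0.0,0.0,4.7],50],[[93,-142,20],[0.0,0.0,5.8],50]]
[[[3,-34,4],[0.0,0.0,1.2],50],[[6,-68,8],[0.0,0.0,2.3],50],[[8,-102,12],[0.0,0.0,3.5],50],[[8,-102,12],[0.0,0.0,3.5],50],[[8,-102,12],[0.0,0.0,3.5],50]]
[[[0,0,0],[0.0,0.0,0.0],50],[[0,0,0],[0.0,0.0,0.0],50]]
[ 569.76433049 -268.54234795  190.0558947 ]
```

Call:
arm_command:
  steps:
    - {"translation":[33,-10,-2],"rotation":[0,0,0.8],"claw":50}
    - {"translation":[66,-21,-4],"rotation":[0,0,1.6],"claw":50}
    - {"translation":[100,-31,-6],"rotation":[0,0,2.4],"claw":50}
    - {"translation":[133,-42,-8],"rotation":[0,0,3.2],"claw":50}
    - {"translation":[166,-52,-10],"rotation":[0,0,4.0],"claw":50}

```text
clock: 66.3
tool_pos: [0.4461, 0.1572, 0.2233]
orientation: [179.9, -0.1, -108.5]
force: [0.2, 0.5, -0.4]
opening: 0.0596
gripper_force: 30.0
```

Call:
arm_command:
  steps:
    - {"translation":[28,-21,-2],"rotation":[0,0,0.7],"claw":50}
    - {"translation":[55,-42,-4],"rotation":[0,0,1.5],"claw":50}
    - {"translation":[83,-63,-6],"rotation":[0,0,2.3],"claw":50}
    - {"translation":[111,-82,-2],"rotation":[0,0,3.5],"claw":50}
    - {"translation":[140,-101,2],"rotation":[0,0,4.6],"claw":50}

```text
clock: 66.8
tool_pos: [0.4979, -0.0072, 0.2212]
orientation: [179.9, -0.1, -131.6]
force: [0.4, -0.6, -0.6]
opening: 0.0593
gripper_force: 30.0
```

Call:
arm_command:
  steps:
    - {"translation":[19,-28,4],"rotation":[0,0,1.2],"claw":50}
    - {"translation":[37,-56,8],"rotation":[0,0,2.3],"claw":50}
    - {"translation":[56,-85,12],"rotation":[0,0,3.5],"claw":50}
    - {"translation":[75,-113,16],"rotation":[0,0,4.7],"claw":50}
    - {"translation":[93,-142,20],"rotation":[0,0,5.8],"claw":50}

```text
clock: 67.3
tool_pos: [0.5428, -0.1707, 0.2008]
orientation: [179.9, -0.1, -160.6]
force: [0.5, 0.4, -1.0]
opening: 0.0597
gripper_force: 30.0
```

Call:
arm_command:
  steps:
    - {"translation":[3,-34,4],"rotation":[0,0,1.2],"claw":50}
    - {"translation":[6,-68,8],"rotation":[0,0,2.3],"claw":50}
    - {"translation":[8,-102,12],"rotation":[0,0,3.5],"claw":50}
    - {"translation":[8,-102,12],"rotation":[0,0,3.5],"claw":50}
    - {"translation":[8,-102,12],"rotation":[0,0,3.5],"claw":50}

```text
clock: 67.8
tool_pos: [0.5693, -0.2686, 0.1883]
orientation: [179.9, -0.2, -177.9]
force: [0.0, 0.2, -0.6]
opening: 0.0596
gripper_force: 30.0
```

Call:
arm_command:
  steps:
    - {"translation":[0,0,20],"rotation":[0,0,0],"claw":50}
    - {"translation":[0,0,45],"rotation":[0,0,0],"claw":50}
    - {"translation":[0,0,70],"rotation":[0,0,0],"claw":50}
    - {"translation":[0,0,90],"rotation":[0,0,0],"claw":50}
    - {"translation":[0,0,100],"rotation":[0,0,0],"claw":50}

```text
clock: 68.3
tool_pos: [0.5689, -0.2667, 0.0882]
orientation: [179.9, -0.2, -177.7]
force: [-0.7, -0.2, -0.2]
opening: 0.0596
gripper_force: 30.0
```

Call:
arm_command:
  steps:
    - {"translation":[0,0,8],"rotation":[0,0,0],"claw":50}
    - {"translation":[0,0,14],"rotation":[0,0,0],"claw":50}
    - {"translation":[0,0,18],"rotation":[0,0,0],"claw":50}
    - {"translation":[0,0,20],"rotation":[0,0,0],"claw":50}
    - {"translation":[0,0,20],"rotation":[0,0,0],"claw":50}

```text
clock: 68.8
tool_pos: [0.5705, -0.2681, 0.0705]
orientation: [-180.0, 0.0, -177.8]
force: [0.4, 0.1, -0.7]
opening: 0.0595
gripper_force: 30.0
```

Call:
arm_command:
  steps:
    - {"translation":[0,0,1],"rotation":[0,0,0],"claw":50}
    - {"translation":[0,0,1],"rotation":[0,0,0],"claw":50}
    - {"translation":[0,0,1],"rotation":[0,0,0],"claw":50}

```text
clock: 69.1
tool_pos: [0.5704, -0.2681, 0.0695]
orientation: [-180.0, 0.0, -177.8]
force: [-0.6, 0.2, -1.1]
opening: 0.0593
gripper_force: 30.0
```

Call:
arm_command:
  steps:
    - {"translation":[1,0,4],"rotation":[0,0,0],"claw":50}
    - {"translation":[1,0,7],"rotation":[0,0,0],"claw":50}
    - {"translation":[1,0,9],"rotation":[0,0,0],"claw":50}
    - {"translation":[1,0,9],"rotation":[0,0,0],"claw":50}
    - {"translation":[1,0,9],"rotation":[0,0,0],"claw":50}

```text
clock: 69.6
tool_pos: [0.5693, -0.2681, 0.0601]
orientation: [-180.0, -0.0, -177.8]
force: [-0.3, 0.7, -0.9]
opening: 0.0595
gripper_force: 30.0
```

Call:
arm_command:
  steps:
    - {"translation":[0,0,0],"rotation":[0,0,0],"claw":70}
    - {"translation":[0,0,0],"rotation":[0,0,0],"claw":86}
    - {"translation":[0,0,0],"rotation":[0,0,0],"claw":86}
    - {"translation":[0,0,0],"rotation":[0,0,0],"claw":86}
    - {"translation":[0,0,0],"rotation":[0,0,0],"claw":86}

```text
clock: 70.1
tool_pos: [0.5694, -0.2681, 0.0604]
orientation: [-180.0, 0.0, -177.8]
force: [-0.3, -0.3, 0.7]
opening: 0.0855
gripper_force: 0.0
```

Call:
arm_command:
  steps:
    - {"translation":[0,0,-20],"rotation":[0,0,0],"claw":86}
    - {"translation":[0,0,-50],"rotation":[0,0,0],"claw":86}
    - {"translation":[0,0,-90],"rotation":[0,0,0],"claw":86}
    - {"translation":[30,0,-110],"rotation":[0,0,0],"claw":70}
    - {"translation":[70,0,-130],"rotation":[0,0,0],"claw":50}

```text
clock: 70.6
tool_pos: [0.4999, -0.2707, 0.1912]
orientation: [-180.0, 0.1, -177.8]
force: [-0.6, 0.2, 0.5]
opening: 0.0753
gripper_force: 0.0
```

Call:
arm_command:
  steps:
    - {"translation":[0,0,0],"rotation":[0,0,0],"claw":50}
    - {"translation":[0,0,0],"rotation":[0,0,0],"claw":50}
    - {"translation":[0,0,0],"rotation":[0,0,0],"claw":50}
    - {"translation":[0,0,0],"rotation":[0,0,0],"claw":40}

```text
clock: 71.0
tool_pos: [0.4997, -0.2706, 0.1894]
orientation: [180.0, -0.1, -177.8]
force: [-0.1, -0.6, -0.5]
opening: 0.047
gripper_force: 0.0
```

Run:
```python
from h import *
o=ctrl.get_obs(); p,d=shot("wrist","w14"); W=wcloud(d,o); print(o["tool_pos"],o["orientation"])
lidfit(W,.5,.606,-.31,-.22,.058,.0715)
lidfit(W,.36,.44,-.34,-.28,.09,.105)
p=Plan(); p.to(401,-311,150,-180,40,step=40,hold=2); p.flush(); print(p.p)
```

```text
[ 0.49972797 -0.27061946  0.18936851] [ 1.79981217e+02 -7.46463370e-02 -1.77825486e+02]
3400 0.0655 [ 546.6 -269.8] [60.5 40.1] -88.0 [ 545.2 -269.9   65.3]
406 0.0981 [ 399.3 -312.2] [15.4 14.6] -77.4 [ 399.6 -311.6   97.6]
[[[33,-12,13],[0.0,0.0,0.1],40],[[67,-24,26],[0.0,0.0,0.3],40],[[100,-37,39],[0.0,0.0,0.4],40],[[100,-37,39],[0.0,0.0,0.4],40],[[100,-37,39],[0.0,0.0,0.4],40]]
[ 401.11049941 -311.38103174  150.42976052]
```

View pics/w14.png

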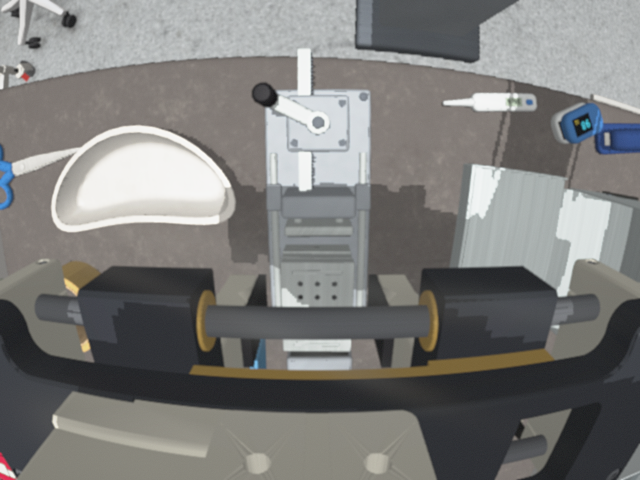

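All four lids are stacked squarely (top lid at about (318,290)). Going back to the knob, seen at (264,95), to close the jaw.

Call:
arm_command:
  steps:
    - {"translation":[33,-12,13],"rotation":[0,0,0.1],"claw":40}
    - {"translation":[67,-24,26],"rotation":[0,0,0.3],"claw":40}
    - {"translation":[100,-37,39],"rotation":[0,0,0.4],"claw":40}
    - {"translation":[100,-37,39],"rotation":[0,0,0.4],"claw":40}
    - {"translation":[100,-37,39],"rotation":[0,0,0.4],"claw":40}

```text
clock: 71.55
tool_pos: [0.4005, -0.3119, 0.1507]
orientation: [180.0, -0.1, -179.9]
force: [1.3, -0.2, -0.4]
opening: 0.0399
gripper_force: 0.0
```

Call:
arm_command:
  steps:
    - {"translation":[0,0,20],"rotation":[0,0,0],"claw":40}
    - {"translation":[0,0,40],"rotation":[0,0,0],"claw":40}
    - {"translation":[0,0,58],"rotation":[0,0,0],"claw":40}
    - {"translation":[0,0,70],"rotation":[0,0,0],"claw":40}
    - {"translation":[0,0,77],"rotation":[0,0,0],"claw":40}

```text
clock: 72.05
tool_pos: [0.4014, -0.3113, 0.0732]
orientation: [180.0, -0.1, -179.8]
force: [0.1, 0.7, 0.5]
opening: 0.0401
gripper_force: 0.0
```

Call:
arm_command:
  steps:
    - {"translation":[0,0,1],"rotation":[0,0,0],"claw":10}
    - {"translation":[0,0,2],"rotation":[0,0,0],"claw":10}
    - {"translation":[0,0,2],"rotation":[0,0,0],"claw":10}
    - {"translation":[0,0,2],"rotation":[0,0,0],"claw":10}
    - {"translation":[0,0,2],"rotation":[0,0,0],"claw":10}

```text
clock: 72.55
tool_pos: [0.4013, -0.3114, 0.0728]
orientation: [-180.0, 0.1, -179.8]
force: [0.6, 2.7, 2.3]
opening: 0.015
gripper_force: 30.0
```

```bash
python3 circ.py 419.3 -272.9 -116.3 -15 16 400.7 -310.6 70
```

```text
[[[9,6,0],[0.0,0.0,0.0],10],[[16,14,0],[0.0,0.0,0.0],10],[[21,24,0],[0.0,0.0,0.0],10],[[23,35,0],[0.0,0.0,0.0],10],[[23,46,0],[0.0,0.0,0.0],10]]
[[[-4,10,0],[0.0,0.0,0.0],10],[[-10,19,0],[0.0,0.0,0.0],10],[[-18,27,0],[0.0,0.0,0.0],10],[[-28,31,0],[0.0,0.0,0.0],10],[[-39,34,0],[0.0,0.0,0.0],10]]
[[[-11,-1,0],[0.0,0.0,0.0],10],[[-21,-5,0],[0.0,0.0,0.0],10],[[-30,-11,0],[0.0,0.0,0.0],10],[[-38,-19,0],[0.0,0.0,0.0],10],[[-42,-29,0],[0.0,0.0,0.0],10]]
[[[-3,-11,0],[0.0,0.0,0.0],10]]
[ 461.7 -270.6   70. ]
```

Call:
arm_command:
  steps:
    - {"translation":[9,6,0],"rotation":[0,0,0],"claw":10}
    - {"translation":[16,14,0],"rotation":[0,0,0],"claw":10}
    - {"translation":[21,24,0],"rotation":[0,0,0],"claw":10}
    - {"translation":[23,35,0],"rotation":[0,0,0],"claw":10}
    - {"translation":[23,46,0],"rotation":[0,0,0],"claw":10}

```text
clock: 73.05
tool_pos: [0.3777, -0.2656, 0.0729]
orientation: [-179.9, 0.1, -179.8]
force: [2.4, -4.8, 0.9]
opening: 0.0149
gripper_force: 30.0
```

Call:
arm_command:
  steps:
    - {"translation":[-4,10,0],"rotation":[0,0,0],"claw":10}
    - {"translation":[-10,19,0],"rotation":[0,0,0],"claw":10}
    - {"translation":[-18,27,0],"rotation":[0,0,0],"claw":10}
    - {"translation":[-28,31,0],"rotation":[0,0,0],"claw":10}
    - {"translation":[-39,34,0],"rotation":[0,0,0],"claw":10}

```text
clock: 73.55
tool_pos: [0.4166, -0.2309, 0.0727]
orientation: [-180.0, -0.1, -179.8]
force: [-3.0, -12.5, 3.4]
opening: 0.0145
gripper_force: 30.0
```

```bash
cat > chk.py <<'E'
from h import *
ctrl.snapshot("wrist")
o=ctrl.get_obs(); p,d=shot("wrist","wc"); W=wcloud(d,o); print(o["clock"],o["tool_pos"],o["force"])
p,d=shot("top","tc"); T=cloud("top",d)
for n,M in(("w",W),("t",T)):
    m=(M[...,2]>.058)&(M[...,2]<.078)&(M[...,0]>.46)&(M[...,0]<.64)&(abs(M[...,1]+.267)<.02); P=M[m]
    if len(P)<20: print(n,len(P)); continue
    h=np.histogram(P[:,0],bins=np.arange(.46,.64,.004)); print(n,[(round(b*1000),int(c)) for c,b in zip(*h) if c>2])
E
python3 chk.py
```

```text
73.6 [ 0.4189882  -0.23115525  0.07285098] [ 0.27156081 -1.28881236  2.63878952]
w 0
t [(572, 19), (576, 17), (580, 25), (584, 15), (588, 24), (592, 17), (596, 21), (600, 19), (604, 16), (608, 16), (612, 36), (616, 19), (620, 24), (624, 19), (628, 15)]
```

Call:
arm_command:
  steps:
    - {"translation":[-11,-1,0],"rotation":[0,0,0],"claw":10}
    - {"translation":[-21,-5,0],"rotation":[0,0,0],"claw":10}

```text
clock: 73.9
tool_pos: [0.4375, -0.2354, 0.0727]
orientation: [179.9, -0.0, -179.8]
force: [-2.5, 2.7, 9.9]
opening: 0.0152
gripper_force: 30.0
```

Call:
arm_command:
  steps:
    - {"translation":[-9,-6,0],"rotation":[0,0,0],"claw":10}

```text
clock: 74.0
tool_pos: [0.4468, -0.2414, 0.0726]
orientation: [179.9, -0.0, -179.8]
force: [-3.4, 2.7, 10.2]
opening: 0.0147
gripper_force: 30.0
```

Call:
arm_command:
  steps:
    - {"translation":[-8,-8,0],"rotation":[0,0,0],"claw":10}

```text
clock: 74.1
tool_pos: [0.4542, -0.2495, 0.0725]
orientation: [179.9, -0.1, -179.8]
force: [-7.0, 1.5, 11.4]
opening: 0.0146
gripper_force: 30.0
```

```bash
python3 - <<'E'
from h import *
o=ctrl.get_obs(); v=o["tool_pos"][:2]*1000-[419.3,-272.9]; a=np.arctan2(v[1],v[0]); t=np.array([np.sin(a),-np.cos(a)]); print(np.degrees(a),np.hypot(*v),"tang",o["force"][:2]@t,"rad",o["force"][:2]@[np.cos(a),np.sin(a)])
E
python3 chk.py
```

```text
33.861486675885715 42.01316409548425 tang -5.147259397427488 rad -5.021549424878931
74.15 [ 0.45506245 -0.25083421  0.07248775] [-3.63870437 -2.40201825 10.71710384]
w [(500, 274)]
t 4
```

View pics/wc.png

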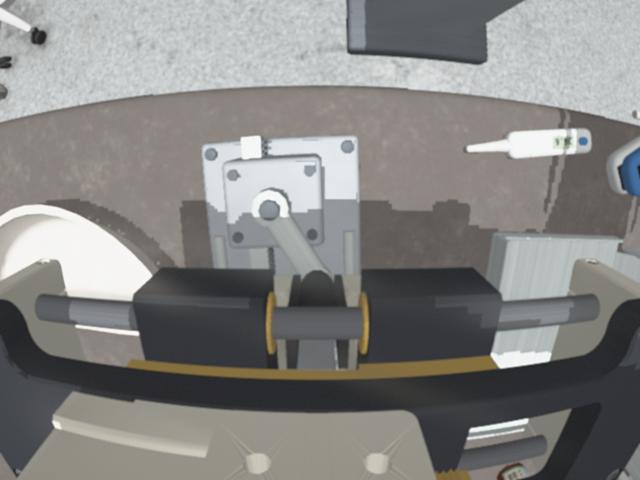

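Wound 210° clockwise; the picture shows the crank arm pointing at the grip near (317,280). I'll release and inspect the pad.

Call:
arm_command:
  steps:
    - {"translation":[0,0,0],"rotation":[0,0,0],"claw":10}
    - {"translation":[0,0,0],"rotation":[0,0,0],"claw":40}
    - {"translation":[0,0,0],"rotation":[0,0,0],"claw":40}
    - {"translation":[0,0,0],"rotation":[0,0,0],"claw":40}
    - {"translation":[0,0,-30],"rotation":[0,0,0],"claw":40}

```text
clock: 74.75
tool_pos: [0.4518, -0.2493, 0.099]
orientation: [179.9, -0.4, -179.9]
force: [0.8, -0.1, -0.0]
opening: 0.0383
gripper_force: 0.0
```

Call:
arm_command:
  steps:
    - {"translation":[0,0,-40],"rotation":[0,0,0],"claw":40}
    - {"translation":[-20,0,-80],"rotation":[0,0,0],"claw":40}
    - {"translation":[-40,0,-100],"rotation":[0,0,0],"claw":40}
    - {"translation":[-40,0,-100],"rotation":[0,0,0],"claw":40}
    - {"translation":[-40,0,-100],"rotation":[0,0,0],"claw":40}

```text
clock: 75.25
tool_pos: [0.4944, -0.2497, 0.2017]
orientation: [180.0, -0.0, -179.8]
force: [-0.2, 1.2, -0.6]
opening: 0.0399
gripper_force: 0.0
```

```bash
python3 chk.py
python3 - <<'E'
import cv2,numpy as np
a=cv2.imread("pics/wc.png")[100:400,150:500]; cv2.imwrite("pics/wcc.png",cv2.resize(a,None,fx=2,fy=2,interpolation=cv2.INTER_CUBIC))
E
```

```text
75.3 [ 0.49365612 -0.24971418  0.20100275] [-0.82057531  0.44391515 -0.67415095]
w [(500, 266), (504, 241), (508, 232), (512, 237), (516, 178), (520, 240), (524, 214), (528, 179), (532, 208), (536, 203), (540, 201), (544, 205), (548, 192), (552, 193), (556, 201), (560, 189), (564, 86), (596, 20), (600, 161), (604, 151), (608, 161), (612, 344), (616, 166), (620, 154), (624, 137), (628, 5)]
t [(500, 7), (516, 6), (596, 11), (600, 13), (604, 6)]
```

View pics/wcc.png

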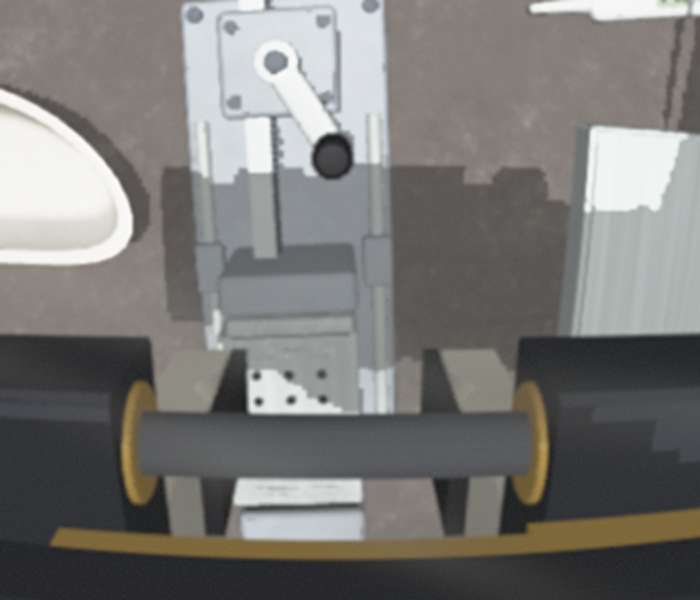

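Run:
```python
from h import *
def prof(W,x0,x1):
    m=(W[...,0]>x0)&(W[...,0]<x1)&(abs(W[...,1]+.268)<.018)&(W[...,2]>0)&(W[...,2]<.09); P=W[m]
    b=np.round(P[:,0]*1000/2).astype(int)*2
    print([(int(k),round(float(np.median(P[b==k,2])*1000)),int((b==k).sum())) for k in np.unique(b)])
o=ctrl.get_obs(); W=wcloud(np.load("pics/wc.npy"),o); prof(W,.48,.55)
# w14 pose
o2=dict(tool_pos=np.array([.49972797,-.27061946,.18936851]),orientation=[179.981,-.0746,-177.8255]); W=wcloud(np.load("pics/w14.npy"),o2); prof(W,.455,.545)
```

```text
[(480, 10, 45), (482, 10, 87), (484, 10, 84), (486, 10, 83), (488, 10, 82), (490, 10, 93), (492, 10, 80), (494, 10, 91), (496, 10, 82), (498, 10, 89), (500, 26, 145), (502, 48, 574), (504, 68, 121), (506, 69, 108), (508, 68, 98), (510, 69, 104), (512, 68, 101), (514, 68, 99), (516, 68, 91), (518, 68, 82), (520, 66, 57), (522, 66, 144), (524, 67, 93), (526, 68, 102), (528, 67, 70), (530, 65, 84), (532, 65, 86), (534, 65, 103), (536, 66, 100), (538, 66, 84), (540, 65, 86), (542, 65, 89), (544, 65, 87), (546, 65, 99), (548, 65, 91), (550, 66, 43)]
[(456, 10, 89), (458, 10, 95), (460, 10, 88), (462, 10, 96), (464, 10, 94), (466, 10, 82), (468, 10, 96), (470, 10, 85), (472, 39, 396), (474, 67, 211), (476, 69, 125), (478, 69, 117), (480, 69, 128), (482, 69, 115), (484, 68, 126), (486, 69, 123), (488, 69, 113), (490, 67, 78), (492, 66, 1), (494, 52, 20), (496, 57, 258), (498, 66, 197), (500, 67, 117), (502, 67, 111), (504, 67, 92), (506, 66, 22), (520, 10, 16), (522, 10, 74), (524, 10, 82), (526, 31, 261), (528, 45, 712), (530, 66, 116), (532, 66, 97), (534, 66, 118), (536, 66, 89), (538, 66, 97), (540, 66, 98), (542, 65, 101), (544, 66, 103)]
```

The pad face now sits about 6 mm closer to the jaw block than when free, so it is pressed in. The stack reaches from about x = 529 to 613 mm, up to the fixed jaw. I'll retreat and do a final check.

Call:
arm_command:
  steps:
    - {"translation":[0,40,-20],"rotation":[0,0,0],"claw":40}
    - {"translation":[0,80,-40],"rotation":[0,0,0],"claw":40}
    - {"translation":[0,120,-60],"rotation":[0,0,0],"claw":40}
    - {"translation":[0,160,-80],"rotation":[0,0,0],"claw":40}
    - {"translation":[0,200,-80],"rotation":[0,0,0],"claw":40}

```text
clock: 75.9
tool_pos: [0.4944, -0.049, 0.2843]
orientation: [180.0, 0.2, -179.8]
force: [1.5, -0.1, -0.3]
opening: 0.0399
gripper_force: 0.0
```

Call:
arm_command:
  steps:
    - {"translation":[0,40,0],"rotation":[0,0,0],"claw":40}
    - {"translation":[0,80,0],"rotation":[0,0,0],"claw":40}
    - {"translation":[0,120,0],"rotation":[0,0,0],"claw":40}
    - {"translation":[0,120,0],"rotation":[0,0,0],"claw":40}
    - {"translation":[0,120,0],"rotation":[0,0,0],"claw":40}

```text
clock: 76.4
tool_pos: [0.493, 0.0703, 0.2814]
orientation: [-180.0, -0.1, -179.7]
force: [0.1, -0.4, 0.6]
opening: 0.0396
gripper_force: 0.0
```

Run:
```python
from h import *
p,d=shot("top","tf"); s,_=shot("scene","sf"); T=cloud("top",d)
lidfit(T,.525,.606,-.32,-.22,.058,.0665)
a=cv2.resize(p[175:290,350:470,::-1],(460,440),interpolation=cv2.INTER_CUBIC); b=cv2.resize(s[170:250,280:400,::-1],(340,227),interpolation=cv2.INTER_CUBIC)
c=np.zeros((440,800,3),np.uint8); c[:,:460]=a; c[:227,460:]=b; cv2.imwrite("pics/cf.png",c)
```

```text
345 0.0645 [ 566.3 -269.1] [80.2 60.6] 1.7 [ 567.  -269.1   64.2]
```

View pics/cf.png

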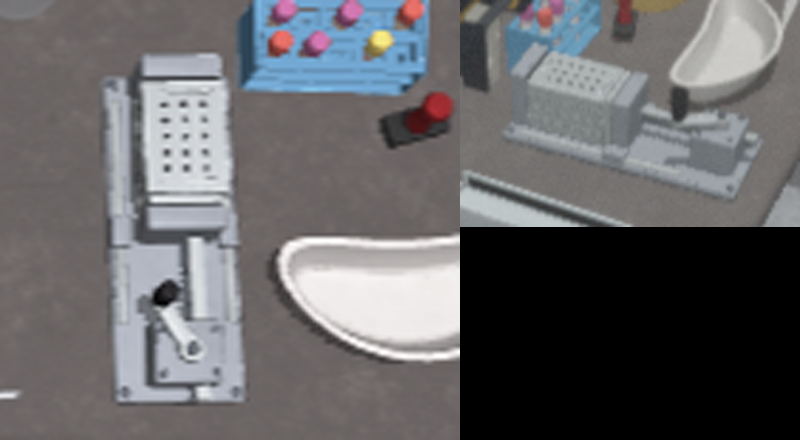

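The four lids are stacked squarely and held between the fixed jaw and the pad. The arm is clear and the other items are in place, so I'm handing it in.

```bash
python3 -c "
from plant import ctrl
print(ctrl.close_job())"
```

```text
the job is handed in; nothing more can be done
None
```

All four lids are stacked square and hollow side down in the clamp with the sprung pad pressed in nearly 6 mm, and the job is handed in; however, a too-fast first descent onto the mat gave a 162 N wrist reading, over the 120 N limit, so it may be judged a fail.

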